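# Assemble the two-tier shelf rack and latch it

## Robot

A 6-joint arm with a two-finger parallel gripper is mounted at the origin on a cart in front of the work surface, level with it; the furniture and walls round the work are solid. World frame = base frame: x ahead of the robot, y to its left, z up, the work surface at z = 0. Lengths are in mm, angles in rad, forces in N, time in s.
With the tool pointing down it reaches from about 400 to 925 mm from the base axis. Payload 12.5 kg.
Tool frame: the origin (TCP) lies on the mounting face of the last link; the fingertips stand 190 mm ahead of it and the grasp point (between the pads) lies 171 mm ahead of it; x points along the fingers, y is the direction in which the jaws open and shut, and the axes are right-handed (so a half turn about x gives the same grasp; the last joint's range is limited). The gripper opens to 95 mm and grips with 3 to 60 N. Pads are 20 mm wide; open, the fingers measure 119 mm over their backs; the gripper's body (75 mm by 180 mm) begins 59 mm behind the grasp point.
Start: joints at [-1.274, 0.491, 1.559, -0, 1.092, -0.106], TCP at [245.016, -574.971, 404.761] pointing down, gripper open.
Joint ranges: [-3.1, 3.1], [-0.84, 2.19], [0.05, 2.79], [-1.13, 4.28], [0.06, 2.93], [-2.69, 2.69]. Speed limits (rad/s): [2.22, 2.22, 2.79, 3.14, 3.14, 3.14].

## Interface

Orientations are given as [roll, pitch, yaw] about the fixed x, y, z axes, in that order (R = Rz(yaw) Ry(pitch) Rx(roll)).
In Python, from cell import env, eyes gives the robot as it stands. The module is installed in compiled form; this text tells all that it offers.
- The arm moves only by the tool jog_arm, never from a script. Its argument "deltas" is one flat list of numbers, 7 for each row, row after row: the shift along the tool's x, y, z in mm, then the turn, a rotation vector about the tool's x, y, z in rad, then the opening, from 0 (shut) to 1 (fully open). A call has 1 to 10 rows; each row shifts and turns the pose as measured when the row begins, along the tool's axes as they then stand; what a row does not reach is not made up. A row lasts 1/8 s, in which the tool goes at most 62.5 mm and 10.7 degrees, less where a joint would pass 70% of its speed; a pose out of reach is approached as far as the arm can. A call is refused whole if a number of a shift passes 62.5 or a number of a turn 0.188, either way. A call with a gripper value outside its range is refused whole. The fingers move at their own pace and stop on an object; the grip force is fixed at half the most. Time passes only in rows, so rows that do not move let the fingers close. It gives the time, the measured TCP pose, the force and the opening at its end, in the units of the state.
- env.state(): the state, without advancing time (a new reading comes with each control period).
- eyes.read_camera(name): name is "scene" or "side" or "wrist"; returns a dict with "image" (400x640x3 uint8, red, green, blue), "fovy" (degrees; the focal length in pixels is half the picture's height over the tangent of half this angle, whatever the lens; pixels are square), "cx", "cy" (the principal point, pixels), "dist" ([k1, k2, p1, p2, k3] as OpenCV has them; the pictures are not rectified), "world_from_camera" (4x4, takes a point from camera to world coordinates). Camera axes: x right, y up, looking along -z (the intrinsics and any distortion apply to the point x, -y, -z); pixel columns grow to the right and rows downward; lengths in mm; the calibration is good to about 2 mm. A picture is of the moment at which its call begins. There is no depth.
- env.job_done(): hands the job in, once; it reports no verdict.
The state is a dict: "t": time; "joints": joint angles; "qvel": joint speeds; "tau": joint torques, N m; "eef_pos": TCP position; "tcp_rot": TCP orientation; "ft_force": force on the tool from outside, world axes, zero at the start; "moment": the same for the moment, N m; "opening": opening from 0.0 (shut) to 1.0 (fully open).
Only numpy, scipy, OpenCV 4.12 (cv2) and the standard library are available. Lean on these libraries where they do the work, as an engineer would, in place of code of your own. Each camera call takes 0.05 s, during which the arm holds its last target.

## Task

Put the rack together: lower the dark shelf board with the big holes over all four posts of the white stand until it lies flat on the lower shoulders, then the pale board with the small holes over the same posts onto the upper shoulders. Then push the red latch round until it points straight in over the end of the upper board, along the middle of the rack. Set the boards down gently, without ramming or dropping them on the posts, and leave the small golden-lidded pot and the pepper mill where they stand.

Things in the scene. Friction and masses are not known exactly. Their poses are not given: they have to be found in the camera images.
- stand: White rack stand, fixed; base 236 x 112 x 14 mm, four stepped posts at (+-72, +-34) mm in x, y. Origin on the worktop amid the posts; z up, x along its length, away from the robot (+-0.3 rad). Each post: 28 mm thick up to 30 mm above the worktop (lower shoulder, white), 16 mm up to 95 mm (upper shoulder, grey, bevelled), then a 6 mm pin with tapered tip up to 120 mm.
- shelf_big_grip (a point): Dark wooden lower board, loose, 190 x 104 x 8 mm, 0.3 kg, four 21 mm through-holes at (+-72, +-34) mm; fits either way round. Its handle is an upright rib along its middle: 80 long (along x), 14 thick, 40 mm high. Point: in the rib, 34 mm above the underside, 14 mm below the rib top. x along the 190 mm length, z up. Starts flat beside the stand, left or right. Seated: point 64 mm above worktop.
- shelf_small_grip (a point): Pale wooden upper board, loose, 190 x 104 x 8 mm, 0.28 kg, four 11 mm through-holes at (+-72, +-34) mm; fits either way round. Its handle is an upright rib along its middle: 80 long (along x), 14 thick, 40 mm high. Point: in the rib, 34 mm above the underside, 14 mm below the rib top. x along the 190 mm length, z up. Starts flat on the stand's other side. Seated: point 129 mm above worktop.
- latch (a joint): Angle of the red latch about its vertical pivot (rad), growing clockwise seen from above. 0: points to the stand's +y (clear of the boards); 1.57: along the stand's +x, in over the end of the upper board. Range -0.7 to 1.9; starts between -0.5 and 0. Turns with slight friction (about 0.5 N at the peg) and stays where it is left.
- latch_pivot (a point): Pivot of the latch, at the underside of its bar, on top of a fixed column 14 mm thick at the stand's end nearer the robot: x = -112 mm, y = 0 in the stand's frame, 106.5 mm above the worktop.
- latch_peg (a point): Middle of the red upright peg by which the latch is pushed: 10 mm diameter, 28 mm high (112.5 to 140.5 mm above the worktop), 38 mm from the pivot. The flat bar below it is 14 mm wide, 6 mm thick, reaches 46 mm from the pivot and passes 3.5 mm above the seated upper board's face.
- pot: Small white pot with a golden lid, 62 mm diameter, 35 mm high; origin at the centre of its underside. To be left alone.
- mill: Brown wooden pepper mill, 58 mm diameter, 170 mm high; origin at the centre of its underside. To be left alone.

How it is judged (in metres and radians):
On the way, in this order (a step that is already met when the one before it is completed fails the run):
1. the dark board with the big holes lies flat on the lower shoulders of the posts (z of shelf_big_grip in the frame of stand between 0.061 and 0.067 m and horizontal distance between shelf_big_grip and stand below 0.006 m and angle between shelf_big_grip's own z axis and vertical below 0.04 rad and angle between the x axis of shelf_big_grip and the x axis of stand, either way round below 0.12 rad), for 0.2 s.
2. the pale board with the small holes lies flat on the upper shoulders, the dark board still seated below (all of step 1 and z of shelf_small_grip in the frame of stand between 0.126 and 0.132 m and horizontal distance between shelf_small_grip and stand below 0.006 m and angle between shelf_small_grip's own z axis and vertical below 0.04 rad and angle between the x axis of shelf_small_grip and the x axis of stand, either way round below 0.12 rad), for 0.2 s.
3. the latch points in over the end of the upper board, both boards seated (all of step 2 and value of joint latch between 1.3 and 1.85 rad), for 0.2 s.
At the end, for the whole second after the job is handed in: Both boards rest over all four posts: handle points 64 mm (dark) and 129 mm (pale) above the stand's foot +-3 mm, within 6 mm of the rack's centre line, level within 0.04 rad, in line within 0.12 rad, at rest; latch between 1.3 and 1.85 rad, over the upper board (all of step 3 and linear speed of each of shelf_big, shelf_small below 0.02 m/s); the robot touches nothing.
It fails at once if a board is dropped or slammed onto its seat (faster than 0.45 m/s below the pin tips) ((horizontal distance between shelf_big_grip and stand below 0.03 m and z of shelf_big_grip in the frame of stand below 0.15 m and linear speed of shelf_big above 0.45 m/s) or (horizontal distance between shelf_small_grip and stand below 0.03 m and z of shelf_small_grip in the frame of stand below 0.152 m and linear speed of shelf_small above 0.45 m/s)).
It fails at once if a board is rammed against the stand (over 80 N) (contact force between any of shelf_big, shelf_small and stand above 80 N).
It fails at once if the small pot or the pepper mill is moved by more than 30 mm (distance of any of pot, mill from where it was at the start of the episode above 0.03 m).
It also fails if it takes over 62 s, if anything falls off the work surface, if the arm or the gripper's body presses on something with over 40 N, if the wrist force passes 120 N, or if a joint passes its speed limit or range.

## Working session

There is one attempt and no reset: what is moved stays moved. The work goes in short steps, Python scripts to look and compute and a tool call to move; the robot and the scene stay as the last step left them, time stands still between calls to the robot, and variables do not carry over. Pictures are saved under pics/ and viewed, and the job is handed in when it is done.

Besides the shell and the picture viewer there is one more tool, called as name(argument=value, ...) on one line, values as JSON. jog_arm: Moves the arm, as the interface text tells. Its arguments: {"type":"object","properties":{"deltas":{"type":"array","items":{"type":"number"}}},"required":["deltas"]}

```bash
mkdir -p pics; ls
python3 - <<'E'
from cell import env, eyes
import cv2
s=env.state(); print(s)
for n in ["scene","side","wrist"]:
    c=eyes.read_camera(n); cv2.imwrite(f"pics/{n}0.png",c["image"][:,:,::-1])
    print(n,c["fovy"],c["cx"],c["cy"],c["dist"],c["world_from_camera"])
E
```

```text
pics
{'t': 0.0, 'joints': array([-1.27359658e+00,  4.91533785e-01,  1.55944627e+00, -7.33072101e-06,
        1.09169515e+00, -1.05589679e-01]), 'qvel': array([-0.00051035,  0.00094518, -0.00015382,  0.00124867,  0.00112595,
        0.00036226]), 'tau': array([ 1.89692441e-04, -6.12631416e+01, -2.58179784e+01,  6.92647370e-02,
        4.82262264e-02, -6.95973267e-05]), 'eef_pos': array([ 245.00673593, -574.93516263,  404.17874465]), 'tcp_rot': array([-1.67038019,  1.56971375,  1.87400528]), 'ft_force': array([-0.06911097, -0.4758635 ,  0.14391044]), 'moment': array([-0.0136202 ,  0.06636712, -0.01161917]), 'opening': 0.9985069657512204}
scene 57.35621488716325 328.4179705750665 198.80503844889597 [-0.06184981  0.          0.          0.          0.        ] [[ 8.92288610e-01  3.53886047e-01 -2.80331414e-01  3.86355613e+02]
 [-4.51198225e-01  6.77655700e-01 -5.80691755e-01 -5.56410434e+02]
 [-1.55305287e-02  6.44629675e-01  7.64337219e-01  7.58773305e+02]
 [ 0.00000000e+00  0.00000000e+00  0.00000000e+00  1.00000000e+00]]
side 45.70083694135985 309.6209699139698 201.9662435583644 [-0.07826775  0.          0.          0.          0.        ] [[-9.04602697e-01  2.84839596e-01 -3.17112543e-01  2.52476873e+02]
 [-4.26109753e-01 -6.23750744e-01  6.55259863e-01  7.30989169e+02]
 [-1.11552302e-02  7.27874587e-01  6.85619535e-01  9.54045212e+02]
 [ 0.00000000e+00  0.00000000e+00  0.00000000e+00  1.00000000e+00]]
wrist 59.427833113352044 318.73144231247494 208.0996910848783 [-0.06585509  0.          0.          0.          0.        ] [[ 3.92381023e-01  8.84073573e-01  2.53872113e-01  3.17496630e+02]
 [-9.19802752e-01  3.77191436e-01  1.08118074e-01 -5.44350378e+02]
 [-1.74054899e-04 -2.75935748e-01  9.61176067e-01  3.84655535e+02]
 [ 0.00000000e+00  0.00000000e+00  0.00000000e+00  1.00000000e+00]]
```

View pics/scene0.png

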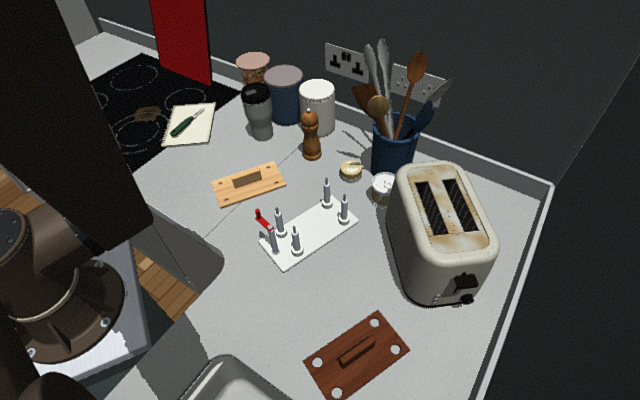

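View pics/side0.png

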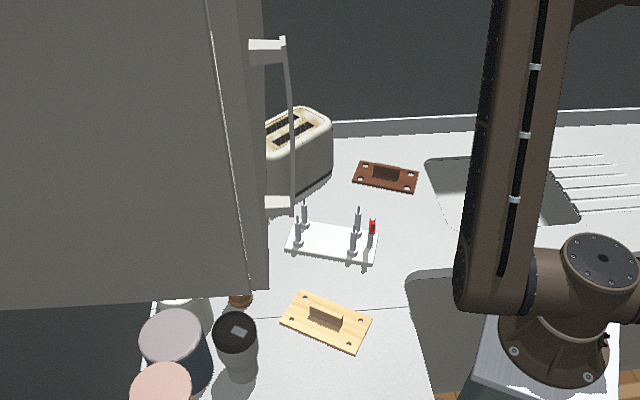

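View pics/wrist0.png

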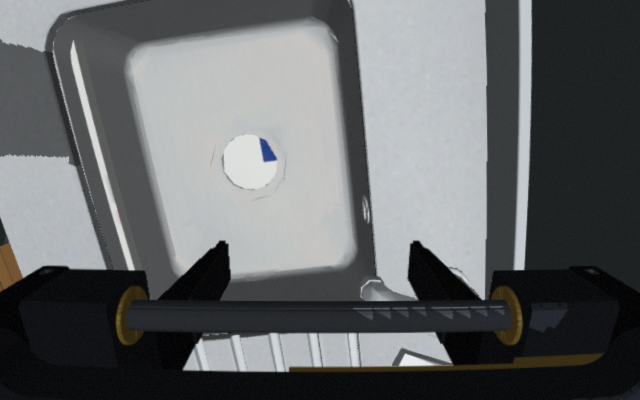

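The scene picture shows the stand at about (310,230), the pale board at (248,184), the dark board at (356,352), the mill at (311,135) and the pot at (350,171). The side picture shows the same items. Next I'll zoom in.

```bash
cat > h.py <<'E'
import numpy as np, cv2
from cell import env, eyes
def K(c):
    f=200/np.tan(np.radians(c["fovy"])/2); return np.array([[f,0,c["cx"]],[0,f,c["cy"]],[0,0,1.]])
def rays(c,px):
    px=np.asarray(px,float).reshape(-1,1,2)
    n=cv2.undistortPoints(px,K(c),np.array(c["dist"])).reshape(-1,2)
    d=np.c_[n[:,0],-n[:,1],-np.ones(len(n))]
    T=c["world_from_camera"]; return T[:3,3],d@T[:3,:3].T
def onplane(c,px,z):
    o,d=rays(c,px); return o+d*((z-o[2])/d[:,2])[:,None]
def tri(c1,p1,c2,p2):
    A=[];b=[];o=[]
    for q1,q2 in zip(np.reshape(p1,(-1,2)),np.reshape(p2,(-1,2))):
        M=np.zeros((3,3));v=np.zeros(3);L=[]
        for c,q in((c1,q1),(c2,q2)):
            oo,d=rays(c,q);d=d[0]/np.linalg.norm(d[0]);P=np.eye(3)-np.outer(d,d);M+=P;v+=P@oo;L.append((oo,P))
        x=np.linalg.solve(M,v);o.append(np.r_[x,max(np.linalg.norm(P@(x-oo)) for oo,P in L)])
    return np.array(o)
def project(c,X):
    T=np.linalg.inv(c["world_from_camera"]);X=np.reshape(X,(-1,3))@T[:3,:3].T+T[:3,3]
    X=X*[1,-1,-1]
    return cv2.projectPoints(X.reshape(-1,1,3),np.zeros(3),np.zeros(3),K(c),np.array(c["dist"]))[0].reshape(-1,2)
def zoom(c,x0,y0,x1,y1,name,k=5):
    im=cv2.resize(c["image"][y0:y1,x0:x1,::-1],None,fx=k,fy=k,interpolation=cv2.INTER_CUBIC); cv2.imwrite("pics/"+name,im)
E
python3 - <<'E'
from h import *
import pickle
s=eyes.read_camera("scene");d=eyes.read_camera("side"); pickle.dump((s,d),open("c0.pkl","wb"))
zoom(s,240,170,370,280,"s_stand.png",6)
zoom(d,270,185,400,275,"d_stand.png",6)
zoom(s,295,300,415,400,"s_dark.png",6)
E
```

```text
(no output)
```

View pics/s_stand.png

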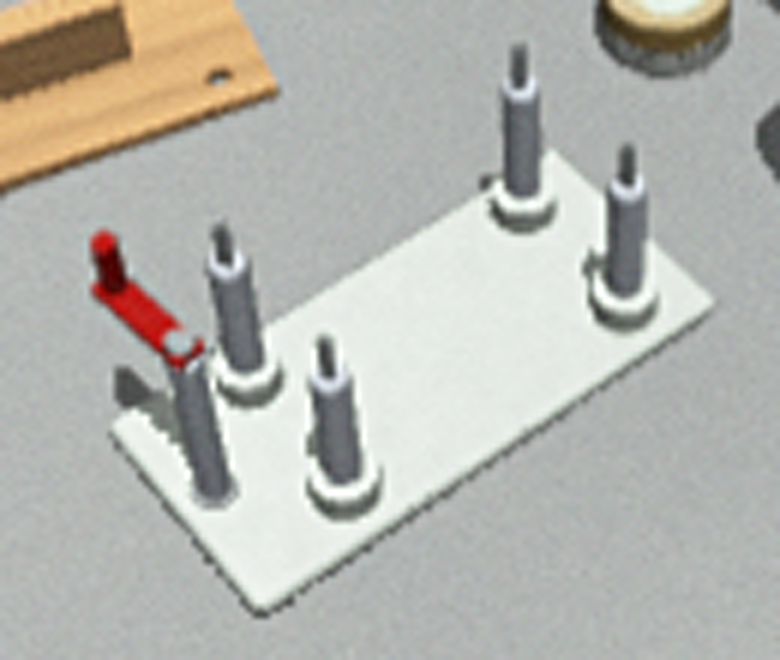

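View pics/d_stand.png

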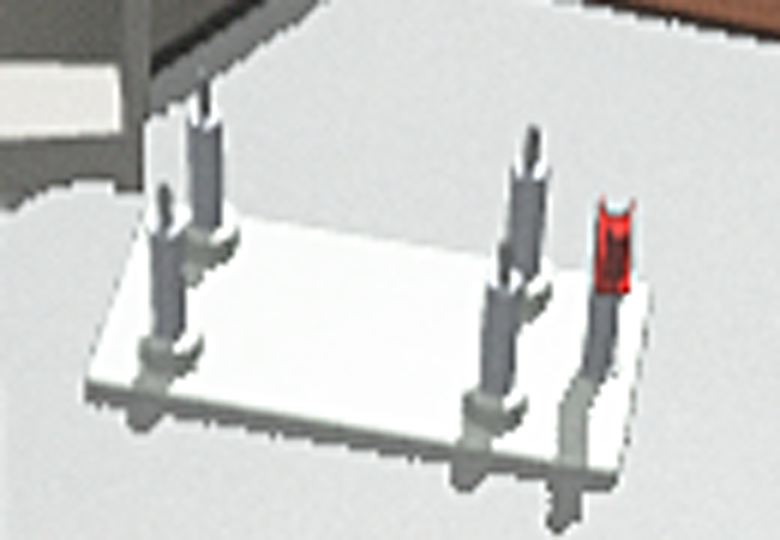

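View pics/s_dark.png

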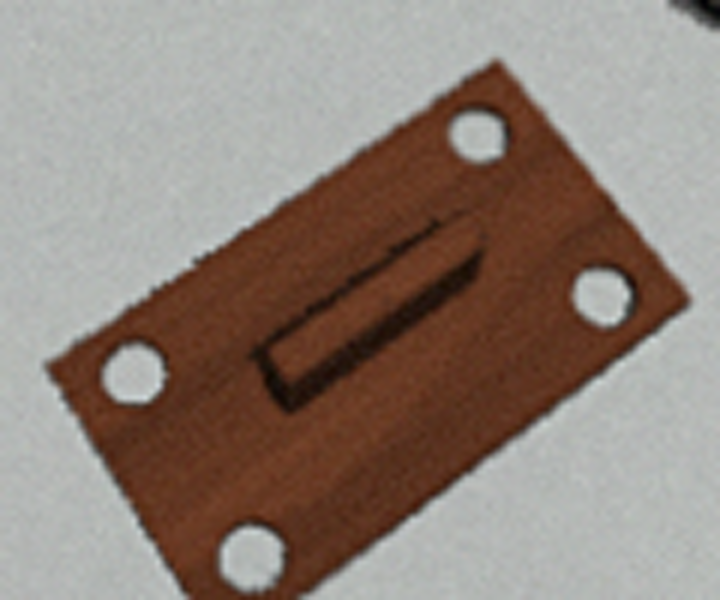

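The zoomed pictures show all four posts, the latch near +y, and the dark board's holes clearly. Now I'll measure by colour masks and the post pixels.

```bash
cat > m.py <<'E'
from h import *
import pickle
s,d=pickle.load(open("c0.pkl","rb"))
z6=lambda p,o:np.array(p)/6-0.5+0.5/6*1+np.array(o)
tS=z6([(221,228),(518,48),(627,150),(324,340)],(240,170)); sS=z6([(227,262),(520,90),(627,185),(331,377)],(240,170))
tD=z6([(504,245),(165,190),(204,78),(533,130)],(270,185)); sD=z6([(503,283),(167,220),(205,118),(530,168)],(270,185))
for n,a,b in(("tips",tS,tD),("shoulders",sS,sD)):
    X=tri(s,a,d,b); print(n);print(X.round(1)); print(X.mean(0).round(1), [np.degrees(np.arctan2(*(q[:2])[::-1])).round(2) for q in (X[1]-X[0],X[2]-X[3])])
for c,a,z in((s,sS,95),(d,sD,95),(s,tS,120),(d,tD,120)):
    X=onplane(c,a,z); e=X[1]-X[0]+X[2]-X[3]; print(X.mean(0).round(1),np.arctan2(e[1],e[0]).round(4),[np.linalg.norm(X[i]-X[j]).round(1) for i,j in((0,1),(3,2),(0,3),(1,2))])
def comp(c,mask,seed):
    mask=cv2.morphologyEx(mask.astype(np.uint8),cv2.MORPH_OPEN,np.ones((3,3)));n,l,st,ce=cv2.connectedComponentsWithStats(mask)
    lab=l[seed[1],seed[0]]; m=(l==lab).astype(np.uint8); cs,h=cv2.findContours(m,cv2.RETR_CCOMP,cv2.CHAIN_APPROX_NONE); return lab,st[lab],cs,h,m
for nm,c,seeds in(("scene",s,dict(dark=(330,370),pale=(225,195),)),("side",d,dict(dark=(365,178),pale=(300,310)))):
    im=c["image"]; hsv=cv2.cvtColor(im,cv2.COLOR_RGB2HSV)
    for k,seed in seeds.items():
        m=((hsv[...,0]<16)|(hsv[...,0]>172))&(hsv[...,1]>90)&(hsv[...,2]>25) if k=="dark" else (hsv[...,0]>8)&(hsv[...,0]<28)&(hsv[...,1]>60)&(hsv[...,2]>60)
        lab,st,cs,h,mm=comp(c,m,seed); print(nm,k,lab,st,hsv[seed[1],seed[0]])
        o=max(cs,key=cv2.contourArea).reshape(-1,2)
        P=onplane(c,o,8)[:,:2].astype(np.float32); print(cv2.minAreaRect(P))
        for q,hh in zip(cs,h[0]):
            if hh[3]>=0 and len(q)>4: print("hole",cv2.contourArea(q),onplane(c,[q.reshape(-1,2).mean(0)],8 ).round(1))
E
python3 m.py
```

```text
tips
[[ 5.060e+02 -3.770e+01  1.173e+02  2.000e-01]
 [ 6.456e+02 -7.700e+00  1.186e+02  4.000e-01]
 [ 6.595e+02 -7.550e+01  1.189e+02  5.000e-01]
 [ 5.194e+02 -1.045e+02  1.187e+02  1.000e-01]]
[ 5.826e+02 -5.640e+01  1.184e+02  3.000e-01] [np.float64(12.14), np.float64(11.71)]
shoulders
[[ 5.054e+02 -3.720e+01  9.570e+01  2.000e-01]
 [ 6.456e+02 -1.050e+01  9.730e+01  8.000e-01]
 [ 6.597e+02 -7.460e+01  9.620e+01  2.000e-01]
 [ 5.196e+02 -1.049e+02  9.570e+01  2.000e-01]]
[ 5.826e+02 -5.680e+01  9.620e+01  3.000e-01] [np.float64(10.77), np.float64(12.2)]
[583.  -55.9  95. ] 0.2052 [np.float64(142.6), np.float64(143.7), np.float64(69.3), np.float64(66.5)]
[583.2 -58.   95. ] 0.1922 [np.float64(144.3), np.float64(143.7), np.float64(69.3), np.float64(64.2)]
[582.1 -57.7 120. ] 0.2121 [np.float64(143.6), np.float64(142.2), np.float64(66.9), np.float64(68.9)]
[582.1 -54.9 120. ] 0.2028 [np.float64(142.1), np.float64(143.5), np.float64(69.3), np.float64(69.9)]
scene dark 25 [ 304  311  105   89 4577] [ 11 186  93]
((527.3936157226562, -375.3323059082031), (188.75457763671875, 103.56987762
[... 456 characters left out ...]
8121337890625), (189.67965698242188, 107.62889862060547), 5.507862091064453)
side pale 8 [ 284  290   88   58 2491] [ 22  65 251]
((487.4200744628906, 162.67971801757812), (90.91992950439453, 190.44778442382812), 87.98832702636719)
hole 4.0 [[401.4 188.8   8. ]]
hole 5.5 [[416.2 189.2   8. ]]
hole 9.5 [[449.6 188.    8. ]]
hole 4.0 [[476.7 189.5   8. ]]
hole 5.5 [[496.7 190.8   8. ]]
hole 14.0 [[414.1 140.4   8. ]]
hole 32.0 [[519.2 190.1   8. ]]
hole 9.5 [[538.2 192.1   8. ]]
hole 4.0 [[452.2 150.5   8. ]]
hole 4.0 [[568.1 190.4   8. ]]
hole 6.0 [[531.  173.3   8. ]]
hole 4.0 [[575.7 190.9   8. ]]
hole 73.5 [[491.3 147.1   8. ]]
hole 4.0 [[528.7 147.7   8. ]]
hole 13.5 [[558.2 136.7   8. ]]
```

```bash
cat >> h.py <<'E'
from scipy.spatial.transform import Rotation as Ro
def pose():
    st=env.state(); R=Ro.from_euler("xyz",st["tcp_rot"]).as_matrix(); return st,np.array(st["eef_pos"]),R
def Rdown(phi):
    return np.array([[0,0,-1],[np.cos(phi),np.sin(phi),0],[np.sin(phi),-np.cos(phi),0]]).T
def plan(gx,gy,gz,phi,show=True):
    """grasp point target, jaw axis direction phi (world)"""
    st,p,R=pose(); Rt=Rdown(phi); pt=np.array([gx,gy,gz])+[0,0,171]
    d=R.T@(pt-p); w=Ro.from_matrix(R.T@Rt).as_rotvec()
    print("t",round(st["t"],2),"gp",(p+R[:,0]*171).round(1),"phi",np.arctan2(R[1,1],R[0,1]).round(3),"tilt",np.degrees(np.arccos(-R[2,0])).round(2),"F",st["ft_force"].round(1),"M",st["moment"].round(2),"op",round(st["opening"],3),"j",st["joints"].round(2))
    print("delta tool mm",d.round(1),"rotvec",w.round(4),"rows>=",max(np.abs(d).max()/60,np.linalg.norm(d)/62,np.linalg.norm(w)/.186).round(1))
E
python3 - <<'E'
from h import *
import pickle
s,d=pickle.load(open("c0.pkl","rb"))
plan(527.4,-376,130,0.12+np.pi/2); plan(527.4,-376,130,0.12-np.pi/2)
print("toaster",onplane(s,[(412,295),(480,300),(497,265),(392,225)],0).round(0), onplane(s,[(400,165),(450,165),(495,255),(410,270)],180).round(0))
print("pot",onplane(s,[(350,172)],30).round(0),"mill",onplane(s,[(312,158)],0).round(0),"cup",onplane(s,[(383,200)],0).round(0))
E
```

```text
t 0.25 gp [ 245.  -574.9  233.5] phi -1.168 tilt 0.02 F [ 0.7  0.5 -0.7] M [ 0.01  0.03 -0.06] op 0.999 j [-1.27  0.49  1.56 -0.    1.09 -0.11]
delta tool mm [ 103.5  -72.3 -337.8] rotvec [-2.8588e+00 -6.0000e-04  0.0000e+00] rows>= 15.4
t 0.25 gp [ 245.  -574.9  233.5] phi -1.168 tilt 0.02 F [ 0.7  0.5 -0.7] M [ 0.01  0.03 -0.06] op 0.999 j [-1.27  0.49  1.56 -0.    1.09 -0.11]
delta tool mm [ 103.5  -72.3 -337.8] rotvec [0.2828 0.     0.0004] rows>= 5.8
toaster [[ 703. -316.    0.]
 [ 830. -397.    0.]
 [ 926. -348.    0.]
 [ 769. -133.    0.]] [[ 786. -103.  180.]
 [ 886. -155.  180.]
 [ 810. -380.  180.]
 [ 653. -332.  180.]]
pot [[751.  56.  30.]] mill [[693. 186.   0.]] cup [[794. -52.   0.]]
```

jog_arm(deltas=[0,0,0,0.1414,0,0,1,0,0,0,0.1414,0,0,1,17,-27,-51,0,0,0,1,17,-27,-51,0,0,0,1,17,-27,-51,0,0,0,1,17,-27,-51,0,0,0,1,17,-27,-51,0,0,0,1,17,-27,-51,0,0,0,1,0,0,0,0,0,0,1])

```text
t: 1.38
eef_pos: [539.4, -375.2, 298.3]
tcp_rot: [0.99, 1.57, -2.044]
ft_force: [-0.4, -0.3, 0.5]
opening: 0.999
```

Run:
```python
from h import *
plan(527.4,-376,130,0.12-np.pi/2)
c=eyes.read_camera("wrist");cv2.imwrite("pics/w1.png",c["image"][:,:,::-1])
X=[[527.4,-376,48]];print(project(c,X))
```

```text
t 1.38 gp [ 539.4 -375.4  127.3] phi -1.464 tilt 0.05 F [-0.4 -0.3  0.5] M [0.07 0.01 0.03] op 0.999 j [-0.71  0.65  1.58 -0.    0.92  0.76]
delta tool mm [-2.7 -0.5 12. ] rotvec [-0.0128  0.0005 -0.0008] rows>= 0.2
[[317.33986442 241.44217784]]
```

View pics/w1.png

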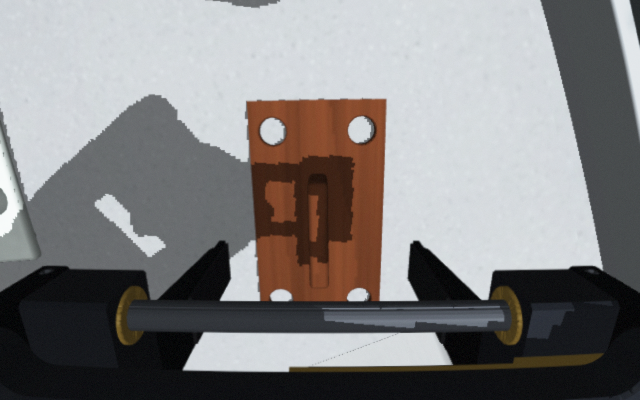

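The wrist view shows the dark board with its far holes at about (272,131) and (361,130). I'll refine the rib pose from it.

```bash
cat > wb.py <<'E'
from h import *
import sys
def board(c,kind,z,rows=(60,230),minw=True):
    hsv=cv2.cvtColor(c["image"],cv2.COLOR_RGB2HSV).astype(int)
    m=((hsv[...,0]<16)|(hsv[...,0]>172))&(hsv[...,1]>90)&(hsv[...,2]>25) if kind=="dark" else (hsv[...,0]>8)&(hsv[...,0]<28)&(hsv[...,1]>60)&(hsv[...,2]>50)
    m=cv2.morphologyEx(m.astype(np.uint8),cv2.MORPH_OPEN,np.ones((3,3)))
    m[295:]=0
    n,l,st,ce=cv2.connectedComponentsWithStats(m); k=1+np.argmax(st[1:,4]); m=(l==k).astype(np.uint8)
    cs,h=cv2.findContours(m,cv2.RETR_CCOMP,cv2.CHAIN_APPROX_NONE)
    print(st[k])
    # side edges
    ys=np.arange(*rows); L=[];Rr=[]
    for y in ys:
        xs=np.where(m[y])[0]
        if len(xs)>40: L.append((xs.min()-.5,y));Rr.append((xs.max()+.5,y))
    def ln(p):
        P=onplane(c,p,z)[:,:2].astype(np.float32); v=cv2.fitLine(P,cv2.DIST_HUBER,0,.01,.01).ravel(); return v
    a,b=ln(L),ln(Rr); print("edges",a.round(3),b.round(3),"width")
    for q,hh in zip(cs,h[0]):
        if hh[3]>=0 and cv2.contourArea(q)>20:
            (x,y),r=cv2.minEnclosingCircle(q); M=cv2.moments(q); g=(M["m10"]/M["m00"],M["m01"]/M["m00"]); print("hole",cv2.contourArea(q),np.round(g,1),onplane(c,[g],z).round(1))
    far=[(x,np.where(m[:,x])[0].min()-.5) for x in range(st[k,0]+8,st[k,0]+st[k,2]-8)]
    f=ln(far); print("far edge",f.round(3))
    return a,b,f
if __name__=="__main__":
    c=eyes.read_camera("wrist"); board(c,sys.argv[1],float(sys.argv[2]),(int(sys.argv[3]),int(sys.argv[4])))
E
python3 wb.py dark 8 110 290
```

```text
[  245    97   139   198 23874]
edges [ 9.92000e-01  1.24000e-01  5.38722e+02 -3.23087e+02] [ 9.92000e-01  1.23000e-01  5.49621e+02 -4.25950e+02] width
hole 634.0 [270.6 129.3] [[ 597.1 -334.2    8. ]]
hole 636.5 [358.8 127.7] [[ 605.4 -400.7    8. ]]
far edge [ 1.17000e-01 -9.93000e-01  6.23062e+02 -3.61171e+02]
```

```bash
python3 -c "
from h import *
plan(529,-376.5,34,0.1235-np.pi/2)"
```

```text
t 1.48 gp [ 537.3 -377.9  128.7] phi -1.467 tilt 0.12 F [-0.4 -0.9  0.3] M [ 0.01  0.03 -0.  ] op 1.005 j [-0.71  0.65  1.58 -0.    0.92  0.75]
delta tool mm [94.7 -2.1  8.1] rotvec [-0.0193 -0.0002 -0.0022] rows>= 1.6
```

jog_arm(deltas=[20,-2,8,-0.019,0,0,1,30,0,0,0,0,0,1,25,0,0,0,0,0,1,0,0,0,0,0,0,1])

```text
t: 1.98
eef_pos: [524.8, -381.4, 226.0]
tcp_rot: [1.994, 1.564, -1.03]
ft_force: [0.5, 0.9, -0.1]
opening: 1.003
```

```bash
python3 -c "
from h import *
for i in range(3): plan(529,-376.5,34,0.1235-np.pi/2); eyes.read_camera('wrist')"
```

```text
t 1.98 gp [ 525.3 -382.4   55. ] phi -1.454 tilt 0.37 F [ 0.5  0.9 -0.1] M [ 0.03  0.07 -0.03] op 1.003 j [-0.73  0.73  1.65 -0.    0.76  0.73]
delta tool mm [21.  -4.5 -4.7] rotvec [-0.0062 -0.0026 -0.0058] rows>= 0.4
t 2.02 gp [ 525.8 -382.8   56.2] phi -1.454 tilt 0.47 F [-0.5  0.5  0.1] M [0.02 0.   0.02] op 1.003 j [-0.73  0.73  1.65 -0.    0.76  0.73]
delta tool mm [22.2 -4.8 -4.4] rotvec [-0.0062 -0.0039 -0.0073] rows>= 0.4
t 2.08 gp [ 526.4 -382.8   56.9] phi -1.453 tilt 0.54 F [ 0.  -0.7 -0.3] M [0.01 0.02 0.02] op 0.999 j [-0.73  0.73  1.64 -0.    0.76  0.73]
delta tool mm [22.9 -4.7 -4. ] rotvec [-0.0058 -0.0048 -0.0082] rows>= 0.4
```

jog_arm(deltas=[6,-4.5,-4,-0.006,-0.005,-0.008,1,6,0,0,0,0,0,1,0,0,0,0,0,0,1])

```text
t: 2.5
eef_pos: [529.5, -376.2, 217.7]
tcp_rot: [2.245, 1.568, -0.772]
ft_force: [0.0, -0.3, -0.1]
opening: 1.003
```

```bash
python3 -c "
from h import *
for i in range(3): plan(529,-376.5,34,0.1235-np.pi/2); eyes.read_camera('wrist')"
```

```text
t 2.5 gp [ 529.9 -376.6   46.7] phi -1.446 tilt 0.19 F [ 0.  -0.3 -0.1] M [ 0.02  0.06 -0.04] op 1.003 j [-0.72  0.74  1.65 -0.    0.75  0.73]
delta tool mm [12.7  0.2  0.6] rotvec [ 0.0011 -0.002  -0.0025] rows>= 0.2
t 2.55 gp [ 530.  -376.7   46.9] phi -1.446 tilt 0.2 F [-0.2 -1.6  0. ] M [-0.04  0.01  0.01] op 1.001 j [-0.72  0.74  1.65 -0.    0.75  0.73]
delta tool mm [12.9  0.1  0.6] rotvec [ 0.001  -0.0022 -0.0027] rows>= 0.2
t 2.6 gp [ 530.  -376.8   47. ] phi -1.446 tilt 0.21 F [ 0.3 -0.2  0.4] M [ 0.   -0.01  0.03] op 1.003 j [-0.72  0.74  1.65 -0.    0.75  0.73]
delta tool mm [13.   0.   0.6] rotvec [ 0.0009 -0.0024 -0.0028] rows>= 0.2
```

jog_arm(deltas=[7,0,0,0,-0.002,-0.003,1,6,0,0,0,0,0,1,0,0,0,0,0,0,0,0,0,0,0,0,0,0,0,0,0,0,0,0,0,0,0,0,0,0,0,0])

```text
t: 3.4
eef_pos: [529.6, -376.5, 204.1]
tcp_rot: [-2.029, 1.57, 1.237]
ft_force: [0.3, 0.5, -0.7]
opening: 0.636
```

```bash
python3 -c "
from h import *
plan(529,-376.5,34,0.1235-np.pi/2)"
```

```text
t 3.4 gp [ 529.6 -376.4   33.1] phi -1.446 tilt 0.02 F [ 0.3  0.5 -0.7] M [ 0.01 -0.06 -0.01] op 0.636 j [-0.72  0.76  1.65  0.    0.73  0.73]
delta tool mm [-0.9 -0.   0.6] rotvec [ 0.0008 -0.0002  0.0003] rows>= 0.0
```

jog_arm(deltas=[0,0,0,0,0,0,0,0,0,0,0,0,0,0,0,0,0,0,0,0,0,0,0,0,0,0,0,0,0,0,0,0,0,0,0,0,0,0,0,0,0,0])

```text
t: 4.15
eef_pos: [529.6, -376.5, 204.4]
tcp_rot: [-2.959, 1.57, 0.307]
ft_force: [-0.3, 0.2, 0.2]
opening: 0.148
```

jog_arm(deltas=[-10,0,0,0,0,0,0,-25,0,0,0,0,0,0,-35,0,0,-0.04,0,0,0,-35,0,0,-0.04,0,0,0,-30,0,0,0,0,0,0,-15,0,0,0,0,0,0,0,0,0,0,0,0,0])

```text
t: 5.03
eef_pos: [529.0, -376.1, 359.6]
tcp_rot: [-1.021, 1.567, 2.328]
ft_force: [0.4, 0.1, -2.5]
opening: 0.147
```

```bash
python3 -c "
from h import *
plan(582.6,-56.6,184,0.207-np.pi/2)"
```

```text
t 5.03 gp [ 528.6 -375.6  188.6] phi -1.364 tilt 0.2 F [ 0.4  0.1 -2.5] M [-0.04  0.01 -0.01] op 0.147 j [-0.72  0.57  1.54  0.    1.03  0.64]
delta tool mm [   5.3 -301.6 -118.1] rotvec [-0.0001  0.0018  0.0029] rows>= 5.2
```

jog_arm(deltas=[0,-15,-6,0,0,0,0,0,-30,-12,0,0,0,0,0,-40,-15.5,0,0,0,0,0,-45,-17.5,0,0,0,0,0,-45,-17.5,0,0,0,0,0,-45,-17.5,0,0,0,0,0,-40,-16,0,0,0,0,0,-25,-10,0,0,0,0,0,-10,-4,0,0,0,0,0,0,0,0,0,0,0])

```text
t: 6.28
eef_pos: [581.1, -46.3, 348.8]
tcp_rot: [-0.714, 1.547, 2.636]
ft_force: [-0.1, -0.4, -3.0]
opening: 0.15
```

```bash
python3 -c "
from h import *
eyes.read_camera('scene')
plan(582.6,-56.6,184,0.207-np.pi/2)"
```

```text
t 6.33 gp [577.5 -44.8 177.8] phi -1.364 tilt 1.37 F [-0.2  0.1 -2. ] M [-0.04  0.   -0.  ] op 0.146 j [-0.19  0.5   1.72  0.01  0.95  1.16]
delta tool mm [-6.4  9.8  0.6] rotvec [0.0004 0.0181 0.0156] rows>= 0.2
```

jog_arm(deltas=[0,9.8,0.6,0,0.018,0.0155,0,0,0,0,0,0,0,0,0,0,0,0,0,0,0])

```text
t: 6.7
eef_pos: [582.3, -59.8, 348.3]
tcp_rot: [2.181, 1.569, -0.756]
ft_force: [-0.5, 0.3, -3.1]
opening: 0.146
```

Run:
```python
from h import *
import pickle
c=eyes.read_camera("scene");d=eyes.read_camera("side");w=eyes.read_camera("wrist");pickle.dump((c,d,w),open("c1.pkl","wb"))
plan(582.6,-56.6,170,0.207-np.pi/2)
zoom(c,230,130,390,280,"s2.png",5);zoom(d,260,150,410,280,"d2.png",5);cv2.imwrite("pics/w2.png",w["image"][:,:,::-1])
```

```text
t 6.85 gp [582.6 -59.4 177.4] phi -1.366 tilt 0.09 F [ 0.6 -0.1 -3.9] M [-0.03 -0.06 -0.01] op 0.146 j [-0.21  0.5   1.72 -0.    0.92  1.15]
delta tool mm [ 7.4 -2.5 -0.8] rotvec [-0.0021 -0.001  -0.0013] rows>= 0.1
```

View pics/s2.png

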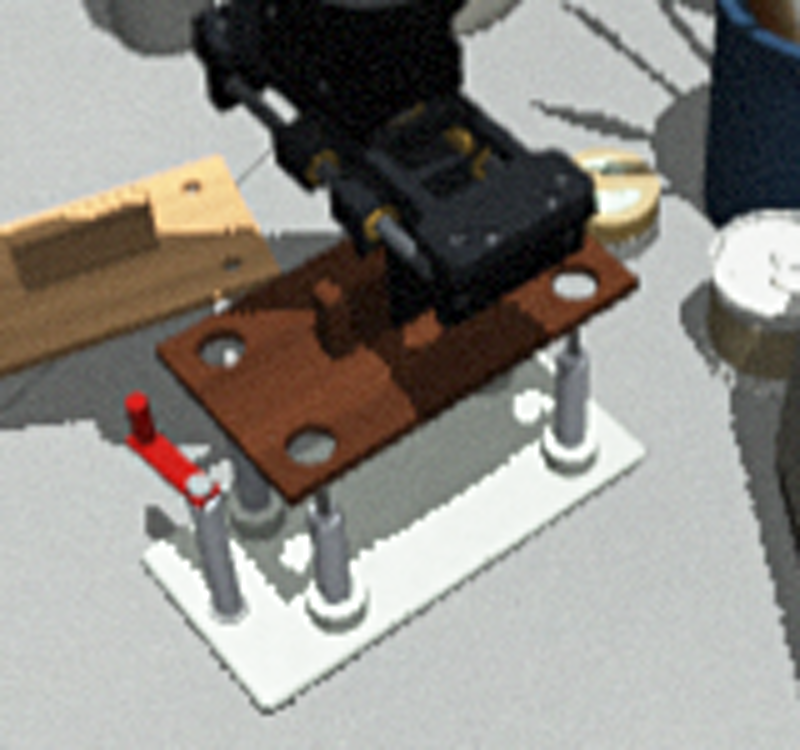

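View pics/d2.png

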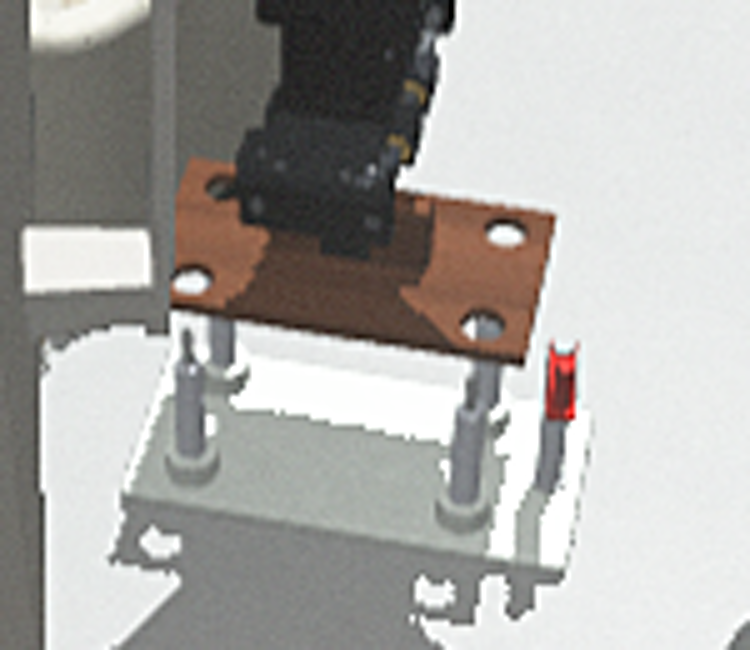

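View pics/w2.png

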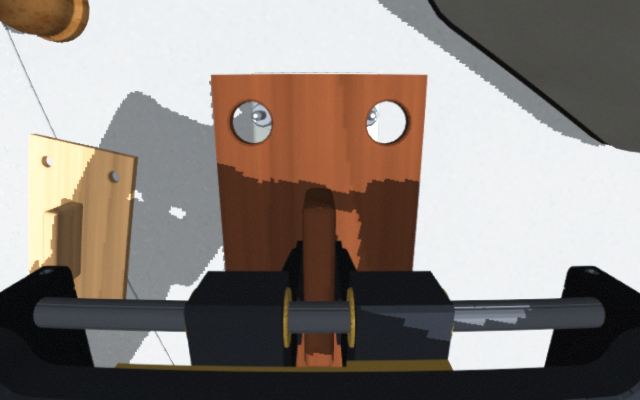

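```bash
cat > m2.py <<'E'
from h import *
import pickle
s,d,w=pickle.load(open("c1.pkl","rb"))
zz=lambda p,o,k:np.array(p)/k-0.5+0.5/k+np.array(o)
A,B,C,D=[0,1,2,3]
hs=zz([(221,350),(577,284),(311,446)],(230,130),5); hd=zz([(484,326),(221,186),(506,235)],(260,150),5)
print(tri(s,hs,d,hd).round(1)); z=151.4
q=np.array([[-72,34],[72,-34],[-72,-34]]); 
def fit(X,q):
    # rigid 2d fit
    a=X.mean(0);b=q.mean(0);H=(q-b).T@(X-a);th=np.arctan2(H[0,1]-H[1,0],H[0,0]+H[1,1]);R=np.array([[np.cos(th),-np.sin(th)],[np.sin(th),np.cos(th)]]);t=a-R@b
    print("centre",t.round(1),"yaw",th.round(4),"res",(X-(q@R.T+t)).round(1).tolist())
fit(onplane(s,hs,z)[:,:2],q); 
hd4=zz([(484,326),(193,280),(221,186),(506,235)],(260,150),5); Q=np.array([[-72,34],[72,34],[72,-34],[-72,-34]]);
fit(onplane(d,hd4,z)[:,:2],Q)
fit(tri(s,hs,d,hd)[:,:2],q)
z6=lambda p,o:np.array(p)/6-0.5+0.5/6*1+np.array(o)
s0,d0=pickle.load(open("c0.pkl","rb"))
tS=z6([(221,228),(518,48),(627,150),(324,340)],(240,170)); sS=z6([(227,262),(520,90),(627,185),(331,377)],(240,170))
tD=z6([(504,245),(165,190),(204,78),(533,130)],(270,185)); sD=z6([(503,283),(167,220),(205,118),(530,168)],(270,185))
print("posts scene, side, tri")
for a,b,zt in((tS,tD,119),(sS,sD,95)):
    fit(onplane(s0,a,zt)[:,:2],Q);fit(onplane(d0,b,zt)[:,:2],Q);fit(tri(s0,a,d0,b)[:,:2],Q)
# wrist holes
hsv=cv2.cvtColor(w["image"],cv2.COLOR_RGB2HSV).astype(int)
print("wrist holes",onplane(w,[(252,121.5),(386.5,121.5)],z).round(1),"pins tip",onplane(w,[(260,115),(371,116)],119).round(1))
zoom(w,220,85,420,160,"w2z.png",4)
E
python3 m2.py
```

```text
[[ 5.026e+02 -4.200e+01  1.515e+02  0.000e+00]
 [ 6.595e+02 -7.980e+01  1.521e+02  1.300e+00]
 [ 5.166e+02 -1.078e+02  1.506e+02  4.000e-01]]
centre [580.5 -60.7] yaw 0.2021 res [[-0.6, -0.0], [0.5, -0.2], [0.1, 0.2]]
centre [580.9 -60.7] yaw 0.1971 res [[-1.0, -0.7], [-1.2, 0.5], [3.2, -1.1], [-1.0, 1.3]]
centre [580.8 -60.6] yaw 0.2005 res [[-0.9, -0.3], [1.3, -0.2], [-0.4, 0.5]]
posts scene, side, tri
centre [582.4 -56.9] yaw 0.2097 res [[0.6, -0.6], [0.1, 0.7], [-1.0, -0.6], [0.3, 0.4]]
centre [582.5 -55.8] yaw 0.2034 res [[0.6, 0.9], [-1.1, 0.7], [0.1, -1.0], [0.4, -0.6]]
centre [582.6 -56.4] yaw 0.2066 res [[0.8, 0.1], [-0.5, 0.6], [-0.6, -0.6], [0.2, -0.1]]
centre [583.  -55.9] yaw 0.2069 res [[0.3, 0.9], [-0.7, -1.1], [-0.0, 0.7], [0.5, -0.4]]
centre [583.2 -58. ] yaw 0.1938 res [[-0.5, 0.7], [0.3, -2.0], [-0.3, 1.8], [0.5, -0.4]]
centre [582.6 -56.8] yaw 0.2024 res [[0.2, 0.8], [-0.7, -1.5], [-0.2, 1.0], [0.7, -0.3]]
wrist holes [[646.8 -12.9 151.4]
 [660.3 -78.1 151.4]] pins tip [[649.1 -11.3 119. ]
 [661.6 -74.7 119. ]]
```

View pics/w2z.png

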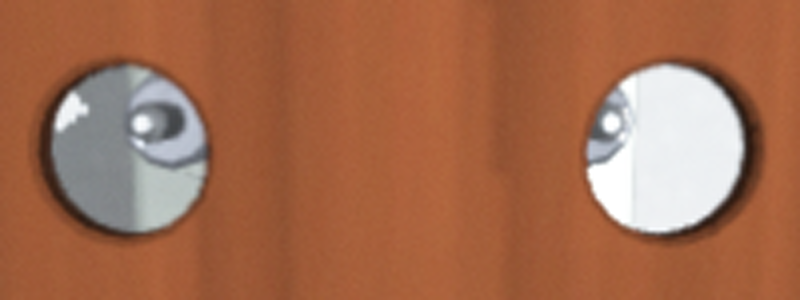

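Board centre measures (580.8,-60.6) and posts centre (582.6,-56.5), so I need to shift about (+1.8,+3.8) mm. I'll lower to just above the tips and check again.

```bash
python3 -c "
from h import *
plan(584.4,-55.7,162,-1.361)"
```

```text
t 6.85 gp [582.6 -59.4 177.4] phi -1.366 tilt 0.09 F [ 0.6 -0.1 -3.9] M [-0.03 -0.06 -0.01] op 0.146 j [-0.21  0.5   1.72 -0.    0.92  1.15]
delta tool mm [15.4 -3.1 -2.7] rotvec [-0.0049 -0.001  -0.0013] rows>= 0.3
```

jog_arm(deltas=[8,-3.1,-2.7,-0.005,-0.001,-0.001,0,7,0,0,0,0,0,0,0,0,0,0,0,0,0,0,0,0,0,0,0,0])

```text
t: 7.35
eef_pos: [584.5, -55.1, 331.9]
tcp_rot: [-0.222, 1.57, 3.13]
ft_force: [0.9, 0.6, -3.1]
opening: 0.146
```

Run:
```python
from h import *
import pickle
c=eyes.read_camera("scene");d=eyes.read_camera("side");w=eyes.read_camera("wrist");pickle.dump((c,d,w),open("c2.pkl","wb"))
plan(584.4,-55.7,162,-1.361)
a=c["image"][160:240,250:360,::-1];b=d["image"][175:245,285:385,::-1];e=w["image"][90:180,210:430,::-1]
r=lambda i,k:cv2.resize(i,None,fx=k,fy=k,interpolation=cv2.INTER_CUBIC)
cv2.imwrite("pics/s3.png",r(a,7));cv2.imwrite("pics/d3.png",r(b,7));cv2.imwrite("pics/w3.png",r(e,3))
```

```text
t 7.5 gp [584.4 -55.1 161.1] phi -1.36 tilt 0.03 F [-0.1 -0.2 -2.6] M [-0.02  0.01  0.02] op 0.144 j [-0.21  0.52  1.73 -0.    0.89  1.15]
delta tool mm [-0.9  0.5  0.2] rotvec [0.0008 0.0005 0.0001] rows>= 0.0
```

View pics/s3.png

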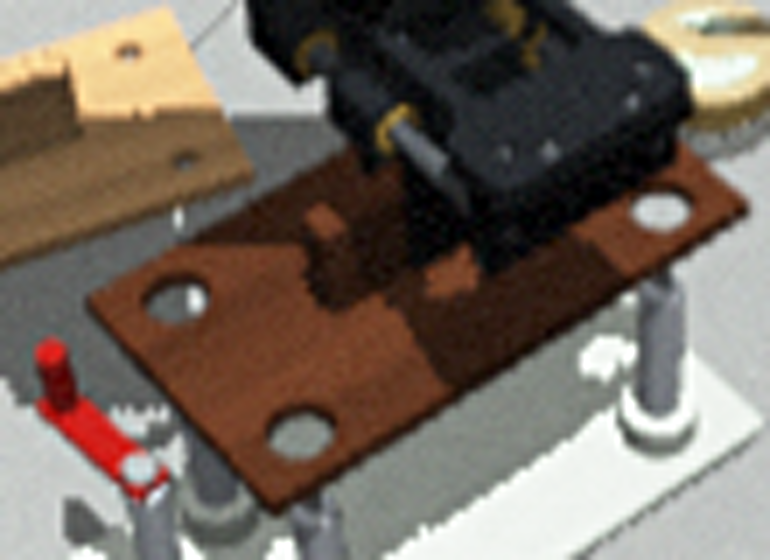

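View pics/d3.png

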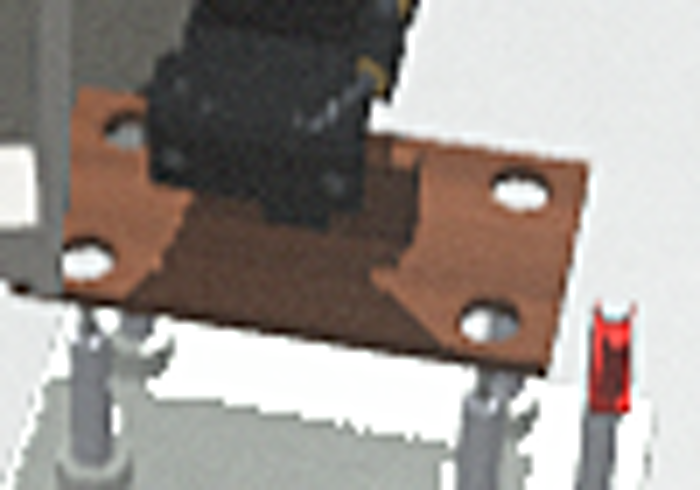

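View pics/w3.png

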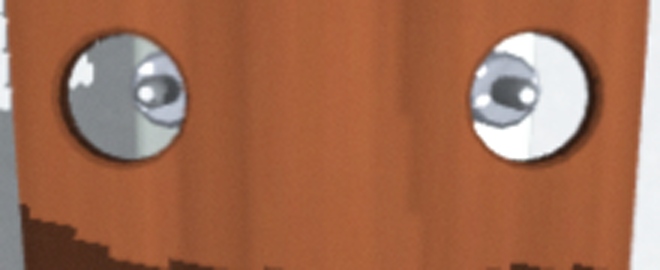

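```bash
cat > m3.py <<'E'
exec(open("m2.py").read().split("# wrist holes")[0])
print("----")
s,d,w=pickle.load(open("c2.pkl","rb")); z=161.1-26
hs=zz([(175,298),(661,211),(301,433)],(250,160),7); hd4=zz([(490,321),(87,260),(127,130),(521,190)],(285,175),7)
fit(onplane(s,hs,z)[:,:2],q); fit(onplane(d,hd4,z)[:,:2],Q); fit(tri(s,hs,d,hd4[[0,2,3]])[:,:2],q)
h=onplane(w,zz([(125,97),(530,96.5)],(210,90),3),z); p=onplane(w,zz([(155,94),(525,95)],(210,90),3),119.5)
print(h.round(1),p.round(1),(p-h).mean(0).round(1), np.arctan2(*(h[0]-h[1])[:2]),np.arctan2(*(p[0]-p[1])[:2]))
E
python3 m3.py|sed -n '/----/,$p'
```

```text
----
centre [582.1 -55.5] yaw 0.1986 res [[-0.3, 0.6], [-0.6, -0.2], [0.9, -0.4]]
centre [582.4 -55.9] yaw 0.2145 res [[-0.0, -0.0], [-0.9, 0.2], [1.5, -0.5], [-0.6, 0.3]]
centre [582.3 -55.6] yaw 0.207 res [[-0.5, 0.3], [0.5, -0.1], [-0.1, -0.2]]
[[648.   -7.7 135.1]
 [662.1 -73.  135.1]] [[648.4 -10.2 119.5]
 [662.2 -75.1 119.5]] [  0.3  -2.3 -15.6] -0.21231446565128825 -0.20885015706283075
```

jog_arm(deltas=[5,1.4,0,0,0,0,0,8,0,0,0,0,0,0,8,0,0,0,0,0,0,0,0,0,0,0,0,0,0,0,0,0,0,0,0])

```text
t: 8.12
eef_pos: [584.8, -56.7, 309.5]
tcp_rot: [-0.115, 1.57, -3.046]
ft_force: [-0.2, 0.3, -2.9]
opening: 0.148
```

```bash
cat > look.py <<'E'
from h import *
import pickle,sys
n=sys.argv[1]
c=eyes.read_camera("scene");d=eyes.read_camera("side");w=eyes.read_camera("wrist");pickle.dump((c,d,w),open(f"c{n}.pkl","wb"))
plan(584.7,-56.5,64,-1.361)
a=c["image"][160:240,250:360,::-1];b=d["image"][175:255,285:395,::-1];e=w["image"][90:180,210:430,::-1]
r=lambda i,k:cv2.resize(i,None,fx=k,fy=k,interpolation=cv2.INTER_CUBIC)
cv2.imwrite(f"pics/s{n}.png",r(a,7));cv2.imwrite(f"pics/d{n}.png",r(b,7));cv2.imwrite(f"pics/w{n}.png",r(e,3))
E
python3 look.py 4
```

```text
t 8.28 gp [584.6 -56.7 138.7] phi -1.36 tilt 0.02 F [ 1.4  0.4 -2.8] M [-0.02  0.05 -0.03] op 0.144 j [-0.21  0.55  1.75 -0.    0.84  1.15]
delta tool mm [74.7 -0.2 -0.1] rotvec [ 0.0007  0.0004 -0.    ] rows>= 1.2
```

View pics/s4.png

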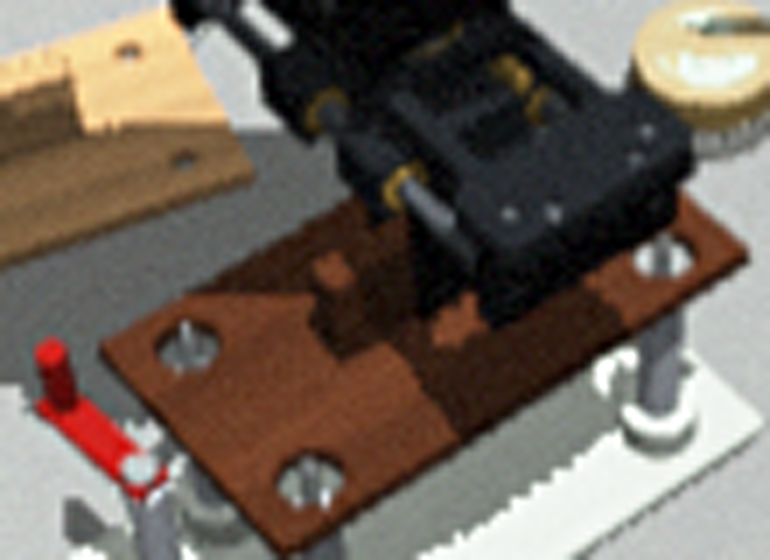

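View pics/d4.png

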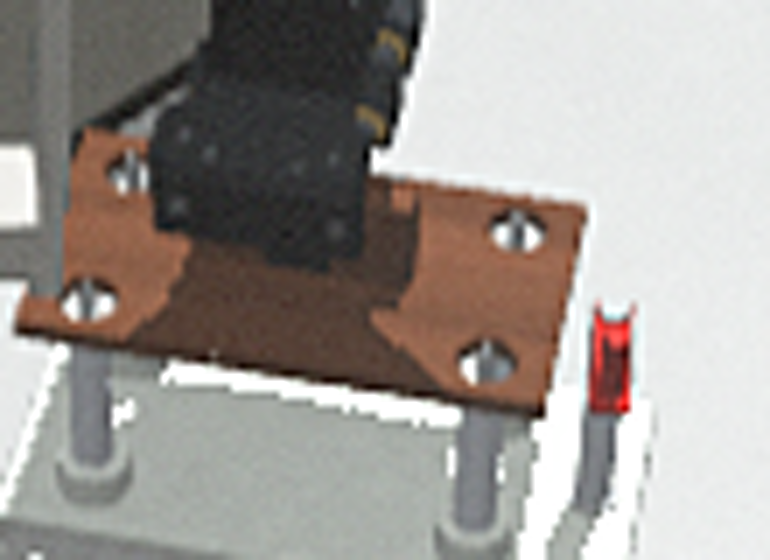

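View pics/w4.png

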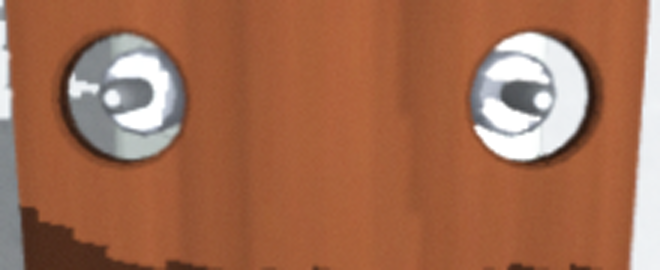

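Run:
```python
from h import *
import pickle
s,d,w=pickle.load(open("c4.pkl","rb"))
zz=lambda p,o,k:np.array(p)/k-0.5+0.5/k+np.array(o)
z=138.7-26
h=onplane(w,zz([(127,97),(531,97)],(210,90),3),z);p=onplane(w,zz([(113,98),(541,98)],(210,90),3),119.5)
sh=onplane(w,zz([(141,91),(510,93)],(210,90),3),95)
print((p-h).round(1),(sh-h).round(1))
# scene: tips vs holes, order A C D ; side A B C D
hs=onplane(s,zz([(188,348),(662,257),(311,481)],(250,160),7),z);ps=onplane(s,zz([(184,325),(661,237),(307,458)],(250,160),7),119.5);print((ps-hs).round(1))
hd=onplane(d,zz([(486,361),(89,299),(129,171),(518,231)],(285,175),7),z);pd=onplane(d,zz([(489,343),(87,283),(130,155),(518,213)],(285,175),7),119.5);print((pd-hd).round(1))
```

```text
[[-0.1  1.   6.8]
 [ 0.2 -0.3  6.8]] [[  0.2   0.8 -17.7]
 [ -0.1   0.5 -17.7]]
[[1.1 4.  6.8]
 [1.  2.7 6.8]
 [1.  3.8 6.8]]
[[ 0.2 -2.3  6.8]
 [ 1.  -0.9  6.8]
 [ 0.1 -1.5  6.8]
 [ 1.2 -2.1  6.8]]
```

The pins now sit centred in the holes in all three views: wrist tips at (113,98) and (541,98), against holes at (127,97) and (531,97). I'll carry on down, checking forces.

jog_arm(deltas=[4,-0.5,-0.5,0,0,0,0,5,0,0,0,0,0,0,5,0,0,0,0,0,0,5,0,0,0,0,0,0,5,0,0,0,0,0,0,0,0,0,0,0,0,0])

```text
t: 9.02
eef_pos: [585.1, -56.0, 283.9]
tcp_rot: [0.046, 1.57, -2.885]
ft_force: [0.6, 0.2, -3.6]
opening: 0.142
```

```bash
python3 look.py 5
```

```text
t 9.18 gp [585.3 -56.1 113.5] phi -1.36 tilt 0.04 F [ 0.5  0.  -2.7] M [ 0.04 -0.03 -0.02] op 0.147 j [-0.21  0.58  1.77 -0.    0.79  1.15]
delta tool mm [49.5  0.3  0.6] rotvec [ 0.0007 -0.0005 -0.0004] rows>= 0.8
```

View pics/w5.png

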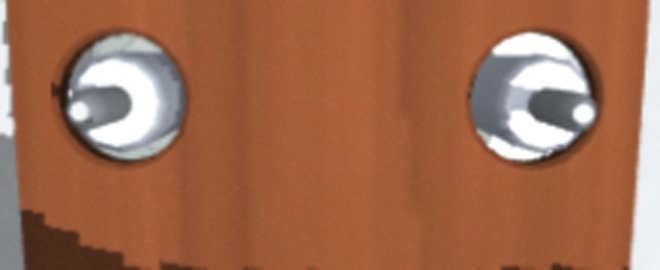

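View pics/s5.png

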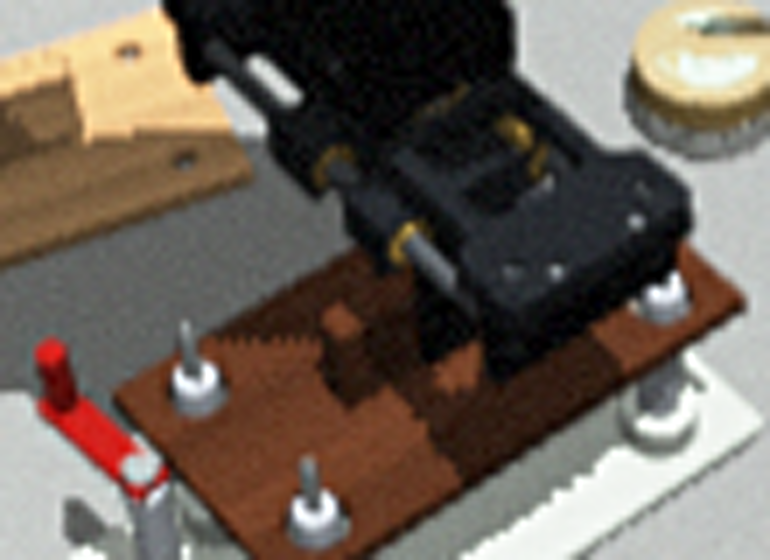

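All four posts have entered the holes with no contact force. I'll lower the rest of the way.

jog_arm(deltas=[6,0,0,0,0,0,0,8,0,0,0,0,0,0,8,0,0,0,0,0,0,8,0,0,0,0,0,0,8,0,0,0,0,0,0,5,0,0,0,0,0,0,2,0,0,0,0,0,0,0,0,0,0,0,0,0])

```text
t: 10.18
eef_pos: [585.3, -56.1, 236.1]
tcp_rot: [2.282, 1.57, -0.649]
ft_force: [-1.1, 0.5, -2.7]
opening: 0.144
```

```bash
python3 -c "
from h import *
plan(584.7,-56.5,64,-1.361)"
```

```text
t 10.18 gp [585.3 -56.1  65.1] phi -1.36 tilt 0.02 F [-1.1  0.5 -2.7] M [-0.03  0.03 -0.02] op 0.144 j [-0.21  0.65  1.8  -0.    0.69  1.15]
delta tool mm [1.1 0.3 0.6] rotvec [ 0.0008 -0.0003 -0.0003] rows>= 0.0
```

jog_arm(deltas=[1.5,0,0,0,0,0,0,0,0,0,0,0,0,0])

```text
t: 10.42
eef_pos: [585.3, -56.1, 234.9]
tcp_rot: [2.596, 1.57, -0.335]
ft_force: [0.2, 0.0, -2.7]
opening: 0.145
```

jog_arm(deltas=[1,0,0,0,0,0,0,0,0,0,0,0,0,0])

```text
t: 10.68
eef_pos: [585.4, -56.1, 234.4]
tcp_rot: [2.626, 1.569, -0.305]
ft_force: [-1.7, -0.3, -3.0]
opening: 0.145
```

jog_arm(deltas=[0.6,0,0,0,0,0,0,0,0,0,0,0,0,0.5,0,0,0,0,0,0,0.5,0,0,0,0,0,0,0.5,0,0,0,0,0,0,0.5])

```text
t: 11.3
eef_pos: [585.7, -56.1, 234.5]
tcp_rot: [2.681, 1.567, -0.25]
ft_force: [0.4, 0.2, -0.7]
opening: 0.476
```

```bash
python3 look.py 6
```

```text
t 11.45 gp [586.2 -56.3  63.6] phi -1.36 tilt 0.2 F [-0.9 -0.3 -0.1] M [0.05 0.04 0.01] op 0.497 j [-0.21  0.66  1.8  -0.    0.68  1.15]
delta tool mm [-0.4  0.2  1. ] rotvec [ 0.0008 -0.0032 -0.0016] rows>= 0.0
```

View pics/s6.png

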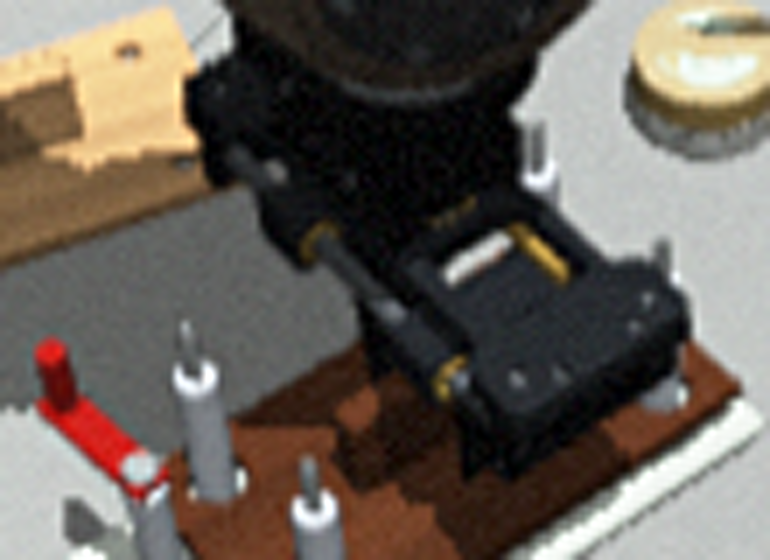

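View pics/d6.png

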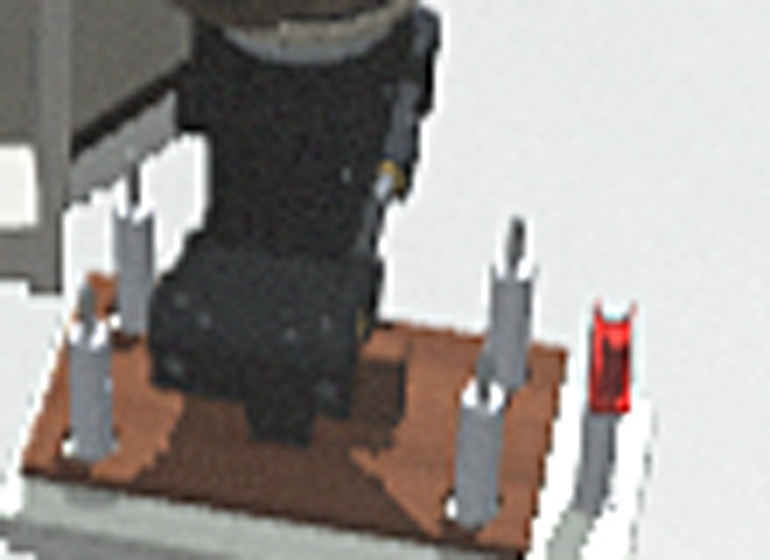

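The dark board lies flat at the shoulders and is released. Next I retract and go to the pale board.

jog_arm(deltas=[-20,0,0,0,0,0,0.5,-45,0,0,0,0,0,0.7,-45,0,0,0,0,0,1,-20,0,0,0.1175,0,0,1,0,0,0,0.1175,0,0,1,0,-40,18,0,0,0,1,0,-55,25,0,0,0,1,0,-55,25,0,0,0,1,0,-50,23,0,0,0,1,0,-25,12,0,0,0,1])

```text
t: 12.7
eef_pos: [487.3, 176.6, 368.2]
tcp_rot: [3.026, 1.566, -0.153]
ft_force: [0.2, 0.0, 0.0]
opening: 1.002
```

jog_arm(deltas=[0,0,0,0,0,0,1,0,0,0,0,0,0,1])

```text
t: 12.95
eef_pos: [486.7, 177.7, 368.4]
tcp_rot: [3.029, 1.566, -0.146]
ft_force: [-0.5, -0.2, 0.5]
opening: 0.999
```

```bash
python3 - <<'E'
from h import *
import pickle
c=eyes.read_camera("scene");d=eyes.read_camera("side");w=eyes.read_camera("wrist");pickle.dump((c,d,w),open("c7.pkl","wb"))
plan(486.8,171,34,-1.595)
cv2.imwrite("pics/w7.png",w["image"][:,:,::-1]);cv2.imwrite("pics/s7.png",c["image"][:,:,::-1])
E
python3 wb.py pale 8 130 290
```

```text
t 13.1 gp [487.8 177.1 197.3] phi -1.606 tilt 0.28 F [ 0.1 -0.2 -0.2] M [ 0.04 -0.    0.  ] op 0.997 j [ 0.22  0.38  1.86 -0.    0.89  1.83]
delta tool mm [163.3   6.1   0.7] rotvec [-0.0112 -0.0048 -0.0006] rows>= 2.7
[  269    89   112   187 19239]
edges [ 1.00000e+00 -2.80000e-02  4.75763e+02  2.23333e+02] [ 1.0000e+00 -2.9000e-02  4.5339e+02  1.1956e+02] width
hole 66.0 [357.  254.1] [[418.1 138.9   8. ]]
hole 64.5 [292.8 254.6] [[419.9 206.4   8. ]]
hole 113.0 [288.9 114.8] [[562.3 202.3   8. ]]
hole 115.0 [360.  114.3] [[560.5 135.1   8. ]]
far edge [3.40000e-02 9.99000e-01 5.84025e+02 1.66328e+02]
```

View pics/w7.png

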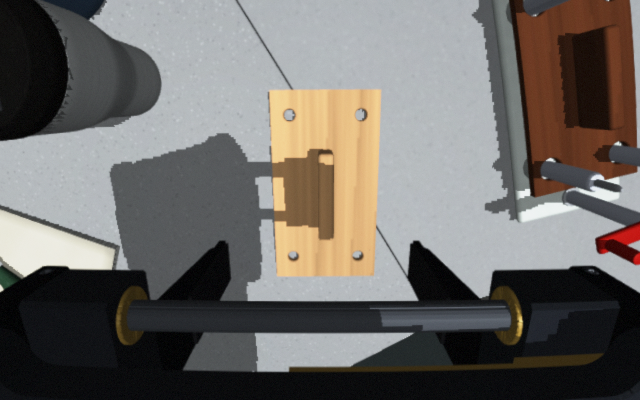

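View pics/s7.png

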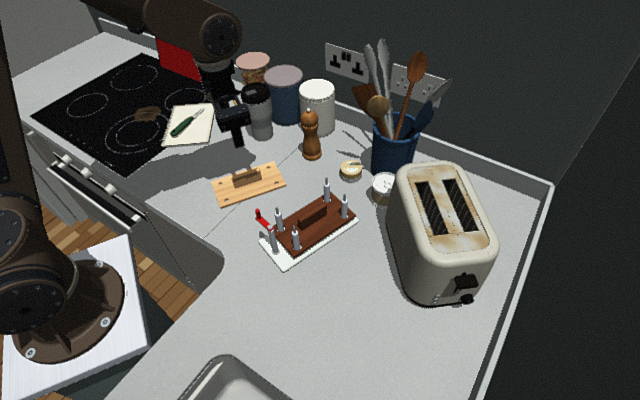

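Run:
```python
from h import *
import pickle
s,d,w=pickle.load(open("c7.pkl","rb"))
print(onplane(s,[(262,138),(250,133),(272,133)],0).round(0), onplane(w,[(155,75),(158,95)],0).round(0))
plan(487.3,170.9,34,-1.598)
```

```text
[[591. 344.   0.]
 [565. 386.   0.]
 [629. 352.   0.]] [[605. 329.   0.]
 [587. 329.   0.]]
t 13.15 gp [487.8 177.1 197.3] phi -1.606 tilt 0.28 F [ 0.1  0.3 -0.5] M [ 0.08  0.04 -0.02] op 0.997 j [ 0.22  0.38  1.86 -0.    0.89  1.83]
delta tool mm [163.3   6.2   0.2] rotvec [-0.0083 -0.0048 -0.0006] rows>= 2.7
```

jog_arm(deltas=[20,6,0,-0.008,-0.005,0,1,35,0,0,0,0,0,1,35,0,0,0,0,0,1,25,0,0,0,0,0,1,12,0,0,0,0,0,1,0,0,0,0,0,0,1])

```text
t: 13.9
eef_pos: [489.3, 167.3, 238.4]
tcp_rot: [3.129, 1.568, -0.046]
ft_force: [0.2, -0.0, 0.3]
opening: 0.999
```

```bash
python3 -c "
from h import *
eyes.read_camera('side');plan(487.3,170.9,34,-1.598)"
```

```text
t 13.95 gp [489.9 167.4  67.9] phi -1.604 tilt 0.19 F [ 0.3 -0.1  0.6] M [-0.01 -0.    0.02] op 1.0 j [ 0.2   0.58  1.98 -0.    0.58  1.81]
delta tool mm [33.9 -3.4  2.2] rotvec [-0.0062 -0.0033  0.0002] rows>= 0.6
```

jog_arm(deltas=[8,-3.4,2.2,-0.006,-0.003,0,1,10,0,0,0,0,0,1,5,0,0,0,0,0,1,0,0,0,0,0,0,1])

```text
t: 14.45
eef_pos: [487.4, 171.3, 216.1]
tcp_rot: [-2.871, 1.567, 0.244]
ft_force: [0.2, 0.3, 0.2]
opening: 0.998
```

```bash
python3 -c "
from h import *
eyes.read_camera('side');plan(487.3,170.9,34,-1.598)"
```

```text
t 14.5 gp [488.1 171.4  45.4] phi -1.598 tilt 0.22 F [ 0.4 -0.9  0.9] M [ 0.03  0.03 -0.05] op 1.0 j [0.21 0.62 1.99 0.   0.53 1.81]
delta tool mm [11.4  0.4  0.2] rotvec [ 0.0004 -0.0036  0.001 ] rows>= 0.2
```

jog_arm(deltas=[6,0.4,0.2,0,-0.0035,0.001,1,5,0,0,0,0,0,0.6,0,0,0,0,0,0,0,0,0,0,0,0,0,0,0,0,0,0,0,0,0,0,0,0,0,0,0,0,0,0,0,0,0,0,0,0,0,0,0,0,0,0,0,0,0,0,0,0,0,0,0,0,0,0,0,0])

```text
t: 15.75
eef_pos: [487.4, 170.8, 205.1]
tcp_rot: [-2.954, 1.57, 0.16]
ft_force: [0.0, 0.5, 0.3]
opening: 0.147
```

jog_arm(deltas=[0,0,0,0,0,0,0,0,0,0,0,0,0,0])

```text
t: 16.0
eef_pos: [487.4, 170.8, 205.1]
tcp_rot: [-2.875, 1.57, 0.24]
ft_force: [-0.3, 0.3, -1.0]
opening: 0.147
```

```bash
python3 -c "
from h import *
plan(487.3,170.9,34,-1.598)"
```

```text
t 16.0 gp [487.6 170.8  34.1] phi -1.598 tilt 0.05 F [-0.3  0.3 -1. ] M [-0.02  0.01 -0.07] op 0.147 j [0.21 0.64 1.99 0.   0.51 1.81]
delta tool mm [ 0.1 -0.1  0.1] rotvec [-0.0001 -0.0008  0.0002] rows>= 0.0
```

jog_arm(deltas=[-10,0,0,0,0,0,0,-25,0,0,0,0,0,0,-35,0,0,-0.05,0,0,0,-35,0,0,-0.07,0,0,0,-30,0,0,-0.07,0,0,0,-20,0,0,-0.05,0,0,0,-6,0,0,0,0,0,0,0,0,0,0,0,0,0])

```text
t: 17.0
eef_pos: [486.0, 170.6, 373.4]
tcp_rot: [0.136, 1.569, -2.786]
ft_force: [-0.2, -0.1, -2.9]
opening: 0.15
```

```bash
python3 -c "
from h import *
eyes.read_camera('side');plan(584,-56.5,188,-1.361)"
```

```text
t 17.05 gp [485.7 170.5 202.1] phi -1.351 tilt 0.11 F [ 0.1  0.2 -2.9] M [-0.01  0.02  0.  ] op 0.146 j [ 0.21  0.37  1.86 -0.    0.91  1.56]
delta tool mm [ 14.  243.  -46.2] rotvec [ 0.0099  0.002  -0.0002] rows>= 4.0
```

jog_arm(deltas=[0,15,-3,0.01,0,0,0,0,30,-6,0,0,0,0,0,40,-8,0,0,0,0,0,45,-9,0,0,0,0,0,40,-8,0,0,0,0,0,30,-6,0,0,0,0,0,20,-4,0,0,0,0,0,10,-2,0,0,0,0,0,0,0,0,0,0,0,0,0,0,0,0,0,0])

```text
t: 18.3
eef_pos: [582.1, -56.8, 365.5]
tcp_rot: [-0.188, 1.557, -3.126]
ft_force: [-0.6, 0.5, -2.3]
opening: 0.147
```

```bash
python3 -c "
from h import *
plan(583,-56.5,175,-1.361)"
```

```text
t 18.3 gp [579.8 -56.8 194.5] phi -1.367 tilt 0.78 F [-0.6  0.5 -2.3] M [ 0.07  0.01 -0.01] op 0.147 j [-0.21  0.48  1.7  -0.    0.97  1.16]
delta tool mm [19.5 -0.1 -1.2] rotvec [-0.0063  0.0134  0.0026] rows>= 0.3
```

jog_arm(deltas=[6,0,-1,-0.006,0.0134,0.003,0,10,0,0,0,0,0,0,10,0,0,0,0,0,0,4,0,0,0,0,0,0,0,0,0,0,0,0,0,0,0,0,0,0,0,0])

```text
t: 19.05
eef_pos: [582.7, -54.6, 333.1]
tcp_rot: [2.572, 1.571, -0.357]
ft_force: [-0.5, -0.4, -2.3]
opening: 0.145
```

```bash
python3 look.py 8
```

```text
t 19.2 gp [582.7 -54.7 162.3] phi -1.358 tilt 0.03 F [ 0.6 -0.3 -2.5] M [-0.01 -0.01 -0.01] op 0.144 j [-0.21  0.52  1.74 -0.    0.89  1.15]
delta tool mm [98.3  2.2 -1.6] rotvec [ 0.0027 -0.0005 -0.0003] rows>= 1.6
```

View pics/s8.png

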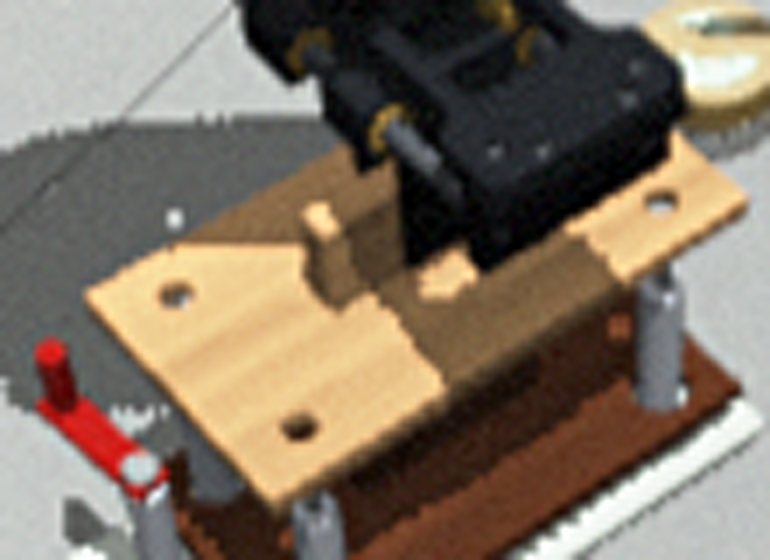

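View pics/d8.png

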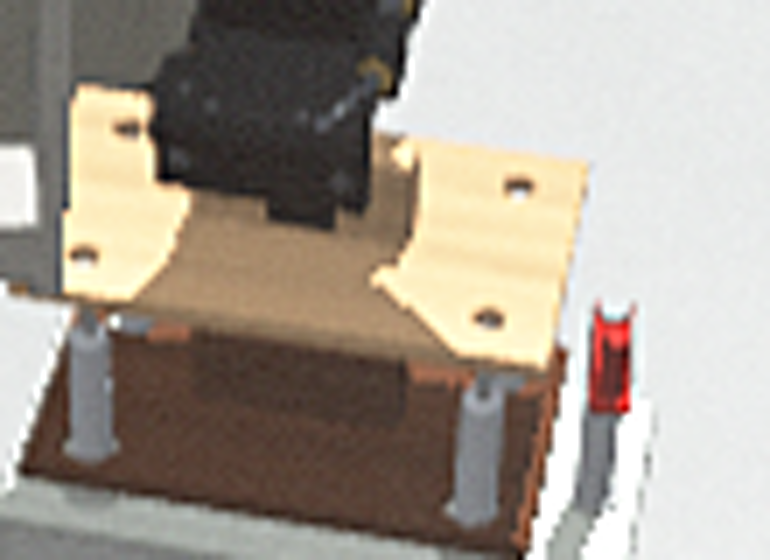

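View pics/w8.png

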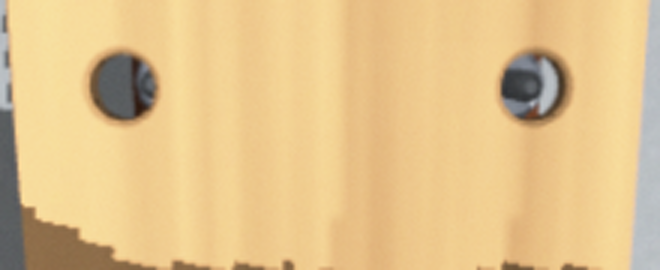

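```bash
cat > m4.py <<'E'
exec(open("m2.py").read().split("# wrist holes")[0])
print("----")
s,d,w=pickle.load(open("c8.pkl","rb")); z=162.3-26
hs=zz([(177,295),(661,200),(301,428)],(250,160),7); hd4=zz([(489,318),(84,254),(128,127),(519,186)],(285,175),7)
fit(onplane(s,hs,z)[:,:2],q); fit(onplane(d,hd4,z)[:,:2],Q); fit(tri(s,hs,d,hd4[[0,2,3]])[:,:2],q)
h=onplane(w,zz([(123,86),(534,86)],(210,90),3),z); p=onplane(w,zz([(149,86),(520,85)],(210,90),3),119)
print(h.round(1),p.round(1),(p-h).mean(0).round(1), np.arctan2(*(h[0]-h[1])[:2]),np.arctan2(*(p[0]-p[1])[:2]))
zoom(w,235,105,400,135,"w8z.png",4)
E
python3 m4.py|sed -n '/----/,$p'; python3 -c "
import cv2,pickle
import numpy as np
w=pickle.load(open('c8.pkl','rb'))[2]['image'][:,:,::-1]
a=w[103:133,235:268];b=w[103:133,373:406]
cv2.imwrite('pics/w8z.png',cv2.resize(np.hstack([a,b]),None,fx=12,fy=12,interpolation=cv2.INTER_CUBIC))"
```

```text
----
centre [582.8 -53.8] yaw 0.2156 res [[0.1, 0.1], [0.1, 0.1], [-0.2, -0.1]]
centre [583.1 -56.4] yaw 0.2097 res [[-0.4, 0.1], [-0.1, -0.1], [0.6, -0.0], [-0.1, 0.0]]
centre [582.5 -54.9] yaw 0.2138 res [[0.1, -0.0], [-0.0, 0.0], [-0.0, -0.0]]
[[647.9  -6.5 136.3]
 [662.2 -72.6 136.3]] [[647.8  -8.  119. ]
 [662.1 -73.4 119. ]] [ -0.1  -1.2 -17.3] -0.21288849004552304 -0.21571588224575916
```

View pics/w8z.png

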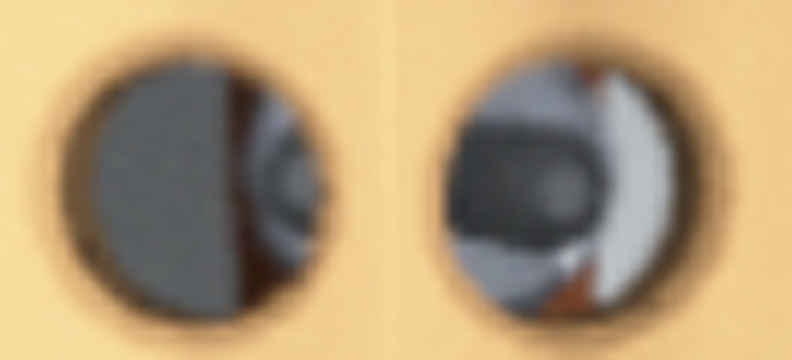

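Run:
```python
from h import *
import pickle
w=pickle.load(open("c8.pkl","rb"))[2]
f=lambda x,y,x0:(x0+x/12-.46,103+y/12-.46)
h=onplane(w,[f(196,190,235),f(184,190,373)],136.3);p=onplane(w,[f(297,185,235),f(172,185,373)],119.7)
print(h.round(1),p.round(1),(p-h).round(1),(p-h).mean(0).round(1))
plan(582.7,-56.8,150,-1.36)
```

```text
[[647.9  -6.6 136.3]
 [662.2 -72.7 136.3]] [[648.   -8.1 119.7]
 [662.6 -75.4 119.7]] [[  0.1  -1.5 -16.6]
 [  0.3  -2.6 -16.6]] [  0.2  -2.1 -16.6]
t 19.2 gp [582.7 -54.7 162.3] phi -1.358 tilt 0.03 F [ 0.6 -0.3 -2.5] M [-0.01 -0.01 -0.01] op 0.144 j [-0.21  0.52  1.74 -0.    0.89  1.15]
delta tool mm [12.3  2.1  0.4] rotvec [ 0.0017 -0.0005 -0.0003] rows>= 0.2
```

jog_arm(deltas=[3,1.4,0.2,0.003,0,0,0,3,0,0,0,0,0,0,0,0,0,0,0,0,0,0,0,0,0,0,0,0])

```text
t: 19.7
eef_pos: [582.7, -56.2, 327.1]
tcp_rot: [2.67, 1.57, -0.262]
ft_force: [0.0, -0.4, -1.8]
opening: 0.142
```

```bash
python3 look.py 9; python3 -c "
import cv2,pickle
import numpy as np
w=pickle.load(open('c9.pkl','rb'))[2]['image'][:,:,::-1]
a=w[103:133,235:268];b=w[103:133,373:406]
cv2.imwrite('pics/w9z.png',cv2.resize(np.hstack([a,b]),None,fx=12,fy=12,interpolation=cv2.INTER_CUBIC))"
```

```text
t 19.85 gp [582.9 -56.3 156.2] phi -1.362 tilt 0.06 F [-0.   0.1 -1.5] M [ 0.07  0.02 -0.02] op 0.144 j [-0.21  0.52  1.74 -0.    0.88  1.15]
delta tool mm [92.2  0.6 -1.8] rotvec [-0.0007 -0.001  -0.0005] rows>= 1.5
```

View pics/w9z.png

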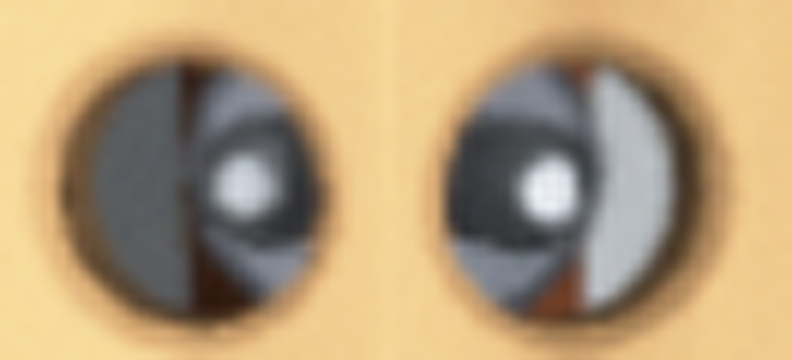

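View pics/s9.png

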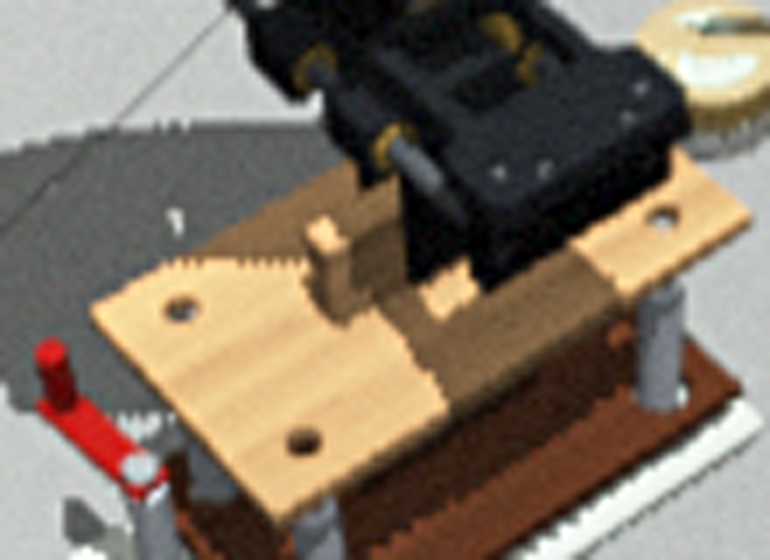

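View pics/d9.png

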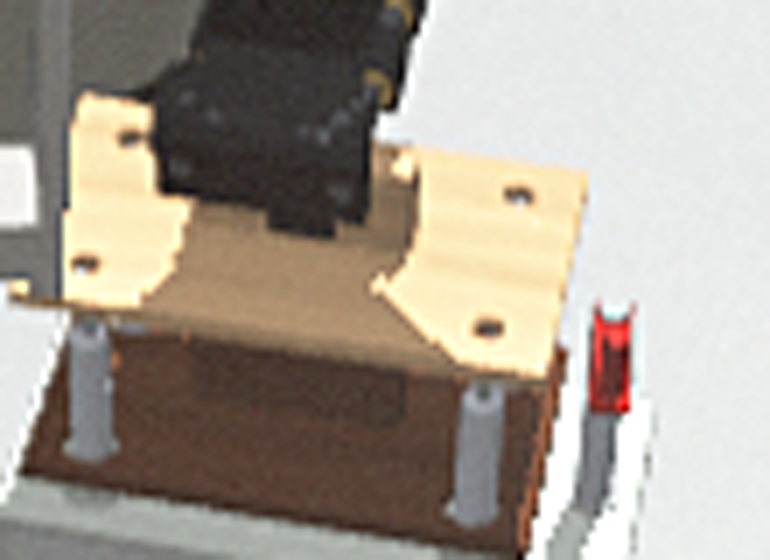

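```bash
python3 - <<'E'
from h import *
import pickle
s,d,w=pickle.load(open("c9.pkl","rb"))
f=lambda x,y,x0:(x0+x/12-.46,103+y/12-.46)
h=onplane(w,[f(196,190,235),f(184,190,373)],130.2);p=onplane(w,[f(244,185,235),f(154,188,373)],120)
print((p-h).round(1),(p-h).mean(0).round(1))
E
cat > m5.py <<'E'
exec(open("m2.py").read().split("# wrist holes")[0])
print("----")
s,d,w=pickle.load(open("c9.pkl","rb")); z=156.2-26
hs=zz([(182,309),(664,215),(304,441)],(250,160),7); hd4=zz([(489,328),(86,263),(130,137),(519,195)],(285,175),7)
fit(onplane(s,hs,z)[:,:2],q); fit(onplane(d,hd4,z)[:,:2],Q); fit(tri(s,hs,d,hd4[[0,2,3]])[:,:2],q)
E
python3 m5.py|sed -n '/----/,$p'
```

```text
[[ -0.   -0.2 -10.2]
 [ -0.   -0.7 -10.2]] [ -0.   -0.4 -10.2]
----
centre [583.3 -55. ] yaw 0.2113 res [[0.1, -0.2], [0.2, 0.0], [-0.2, 0.2]]
centre [583.3 -57.9] yaw 0.2093 res [[-0.4, 0.4], [-0.0, -0.3], [0.5, 0.2], [0.0, -0.2]]
centre [582.7 -56.2] yaw 0.211 res [[0.1, -0.1], [0.1, 0.0], [-0.1, 0.1]]
```

Wrist residual is now (0,-0.4) mm and the two side views agree. I'll lower gently onto the pins.

jog_arm(deltas=[3,0.3,0,0.002,0,0,0,3,0,0,0,0,0,0,3,0,0,0,0,0,0,0,0,0,0,0,0,0])

```text
t: 20.35
eef_pos: [582.8, -56.5, 317.4]
tcp_rot: [2.657, 1.57, -0.278]
ft_force: [0.2, -0.3, -2.1]
opening: 0.143
```

```bash
python3 look.py 10; python3 -c "
import cv2,pickle
import numpy as np
w=pickle.load(open('c10.pkl','rb'))[2]['image'][:,:,::-1]
a=w[103:133,235:268];b=w[103:133,373:406]
cv2.imwrite('pics/w10z.png',cv2.resize(np.hstack([a,b]),None,fx=12,fy=12,interpolation=cv2.INTER_CUBIC))"
```

```text
t 20.5 gp [583.1 -56.6 146.8] phi -1.364 tilt 0.09 F [ 0.3 -0.5 -3.1] M [-0.    0.01  0.01] op 0.147 j [-0.21  0.54  1.75 -0.    0.85  1.15]
delta tool mm [82.8  0.3 -1.7] rotvec [-0.0028 -0.0014 -0.0007] rows>= 1.4
```

View pics/w10z.png

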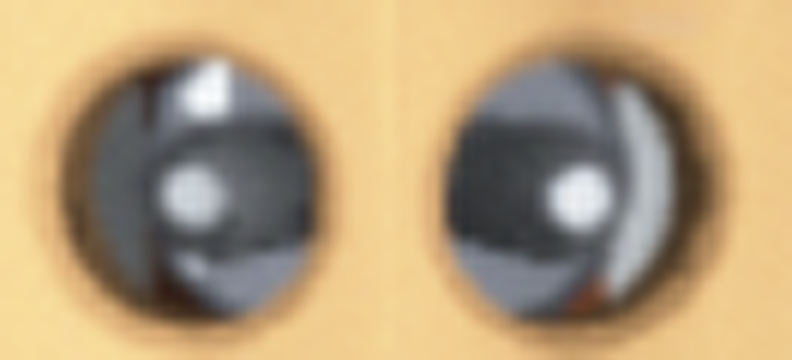

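View pics/s10.png

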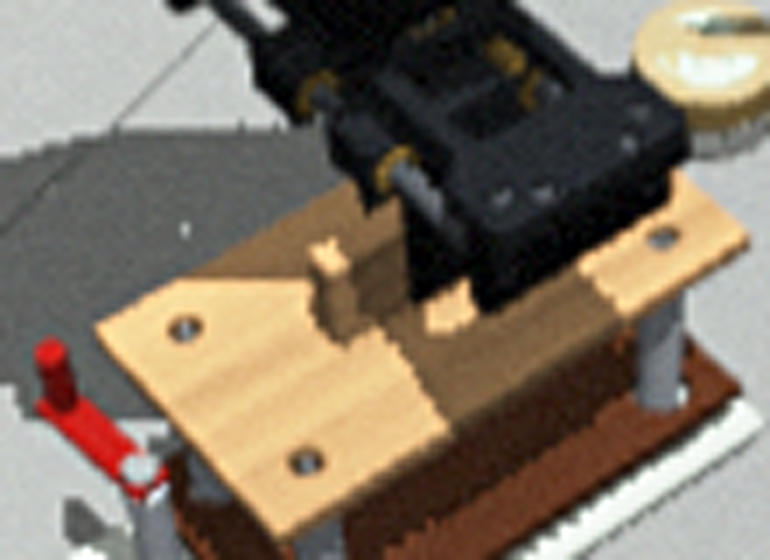

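View pics/d10.png

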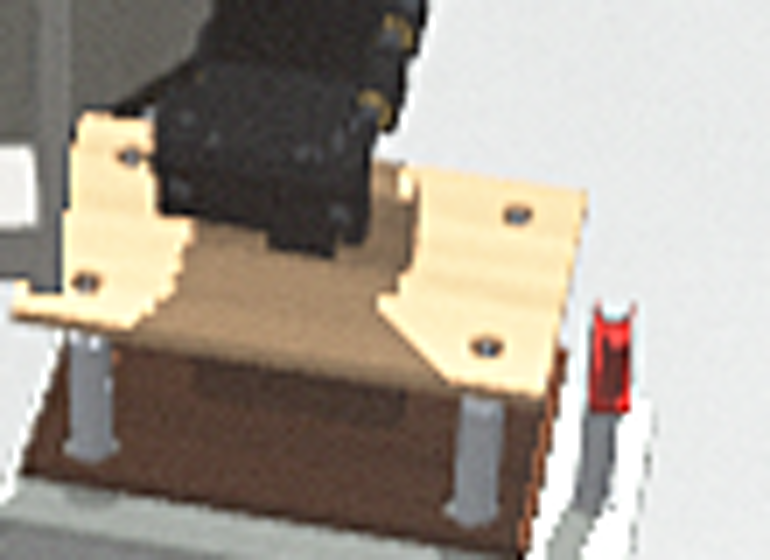

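All four pins are inside their holes: wrist tips are within about 0.3 px of the hole centres. I'll continue down to the shoulders.

jog_arm(deltas=[4,0,0,0,0,0,0,4,0,0,0,0,0,0,4,0,0,0,0,0,0,3,0,0,0,0,0,0,0,0,0,0,0,0,0])

```text
t: 21.12
eef_pos: [582.8, -56.5, 301.6]
tcp_rot: [2.702, 1.569, -0.232]
ft_force: [-0.1, 0.6, -3.0]
opening: 0.141
```

```bash
python3 -c "
from h import *
plan(583.1,-56.6,129,-1.364)"
```

```text
t 21.12 gp [583.1 -56.6 130.6] phi -1.364 tilt 0.08 F [-0.1  0.6 -3. ] M [-0.    0.04  0.01] op 0.141 j [-0.21  0.56  1.76 -0.    0.82  1.15]
delta tool mm [ 1.6  0.1 -0.2] rotvec [ 0.0002 -0.0013 -0.0006] rows>= 0.0
```

jog_arm(deltas=[1.3,0,0,0,0,0,0,0.7,0,0,0,0,0,0,0,0,0,0,0,0,0])

```text
t: 21.5
eef_pos: [582.8, -56.5, 300.1]
tcp_rot: [2.68, 1.569, -0.254]
ft_force: [-0.5, -0.3, -0.9]
opening: 0.148
```

jog_arm(deltas=[0.5,0,0,0,0,0,0,0,0,0,0,0,0,0,0,0,0,0,0,0,0.5,0,0,0,0,0,0,0.5,0,0,0,0,0,0,0.5,0,0,0,0,0,0,0.5])

```text
t: 22.25
eef_pos: [583.1, -56.5, 300.0]
tcp_rot: [2.709, 1.567, -0.226]
ft_force: [-0.2, -0.5, 0.2]
opening: 0.481
```

```bash
python3 look.py 11
```

```text
t 22.4 gp [583.6 -56.7 129. ] phi -1.364 tilt 0.2 F [ 0.9  0.4 -0.6] M [-0.   -0.05 -0.02] op 0.499 j [-0.21  0.56  1.76 -0.    0.81  1.15]
delta tool mm [65.   0.2 -1.4] rotvec [-0.0027 -0.0031 -0.0014] rows>= 1.1
```

View pics/s11.png

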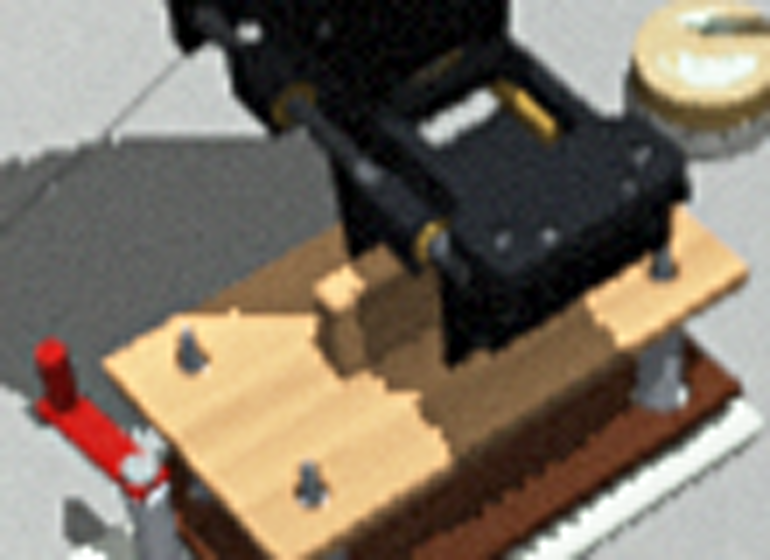

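View pics/d11.png

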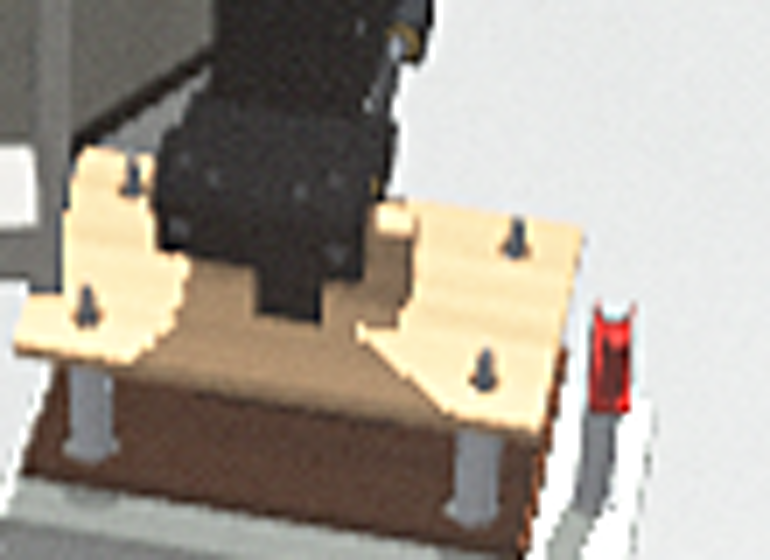

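The pale board is seated, with pins protruding through all four holes and the gripper open. Next I measure the latch peg.

```bash
cat > latch.py <<'E'
from h import *
import pickle
O=np.array([582.6,-56.5]);th=0.206;U=np.array([[np.cos(th),-np.sin(th)],[np.sin(th),np.cos(th)]])
def S(p): return (np.asarray(p)[...,:2]-O)@U
def W(x,y): return O+U@[x,y]
E
python3 - <<'E'
from latch import *
s,d,w=pickle.load(open("c11.pkl","rb"))
zz=lambda p,o,k:np.array(p)/k-0.5+0.5/k+np.array(o)
for c,px in((s,zz([(50,352)],(250,160),7)),):
    P=onplane(c,px,138); print("peg top scene",P.round(1),S(P).round(1))
P=onplane(s,zz([(140,466)],(250,160),7),114);print("pivot",P.round(1),S(P).round(1))
P=onplane(d,zz([(612,325)],(285,175),7),138); print("peg side",S(P).round(1))
P=onplane(s,zz([(62,402)],(250,160),7),112.5); print("peg base",S(P).round(1))
for xy in((-158,30),(-97,30),(-76,50),(-74,17)): print(xy,W(*xy).round(1))
plan(*W(-158,30),185,-1.364)
E
```

```text
peg top scene [[461.2 -40.5 138. ]] [[-115.5   40.4]]
pivot [[473.9 -76.7 114. ]] [[-110.6    2.4]]
peg side [[-113.9   29.6]]
peg base [[-115.9   40.6]]
(-158, 30) [421.8 -59.5]
(-97, 30) [481.5 -47. ]
(-76, 50) [498.  -23.1]
(-74, 17) [506.7 -55. ]
t 22.4 gp [583.6 -56.7 129. ] phi -1.364 tilt 0.2 F [ 0.9  0.4 -0.6] M [-0.   -0.05 -0.02] op 0.499 j [-0.21  0.56  1.76 -0.    0.81  1.15]
delta tool mm [-56.5 -30.2 158.2] rotvec [ 0.0003 -0.0031 -0.0014] rows>= 2.8
```

jog_arm(deltas=[-15,0,0,0,0,0,0.5,-30,0,0,0,0,0,0.5,-15,0,0,0,0,0,0,0,-5,25,0,0,0,0,0,-8,35,0,0,0,0,0,-8,35,0,0,0,0,0,-6,25,0,0,0,0,0,-3,12,0,0,0,0,0,0,6,0,0,0,0,0,0,0,0,0,0,0])

```text
t: 23.65
eef_pos: [438.0, -55.5, 365.5]
tcp_rot: [2.7, 1.562, -0.234]
ft_force: [0.2, -0.5, 0.4]
opening: 0.006
```

Run:
```python
from latch import *
eyes.read_camera("side")
plan(*W(-142,30),145,-1.364)
st,p,R=pose(); print(S(p+R[:,0]*171))
```

```text
t 23.7 gp [439.8 -55.8 194.5] phi -1.364 tilt 0.51 F [ 0.4  0.5 -0.7] M [ 0.01 -0.01 -0.02] op 0.005 j [-0.28  0.29  2.04  0.    0.81  1.09]
delta tool mm [49.5  0.3  1.3] rotvec [ 0.0004 -0.0081 -0.0038] rows>= 0.8
[-139.68246132   29.85996875]
```

jog_arm(deltas=[15,0,1.5,0,-0.008,-0.004,0,20,0,0,0,0,0,0,12,0,0,0,0,0,0,3,0,0,0,0,0,0,0,0,0,0,0,0,0])

```text
t: 24.32
eef_pos: [438.3, -56.0, 311.3]
tcp_rot: [-0.544, 1.568, 2.805]
ft_force: [0.6, -0.3, -0.1]
opening: 0.008
```

```bash
python3 look.py 12;  python3 - <<'E'
from latch import *
plan(*W(-97,30),145,-1.364)
st,p,R=pose(); print(S(p+R[:,0]*171))
E
```

```text
t 24.48 gp [437.9 -55.9 140.9] phi -1.363 tilt 0.09 F [-0.3 -0.   0.3] M [ 0.09 -0.    0.04] op 0.006 j [-0.28  0.38  2.1   0.    0.67  1.09]
delta tool mm [  76.7   30.7 -143.4] rotvec [-0.0023  0.0012  0.0009] rows>= 2.7
t 24.48 gp [437.9 -55.9 140.9] phi -1.363 tilt 0.09 F [-0.3 -0.   0.3] M [ 0.09 -0.    0.04] op 0.006 j [-0.28  0.38  2.1   0.    0.67  1.09]
delta tool mm [ -4.2   0.1 -44.3] rotvec [0.0007 0.0012 0.0009] rows>= 0.7
[-141.48027454   30.18110641]
```

View pics/s12.png

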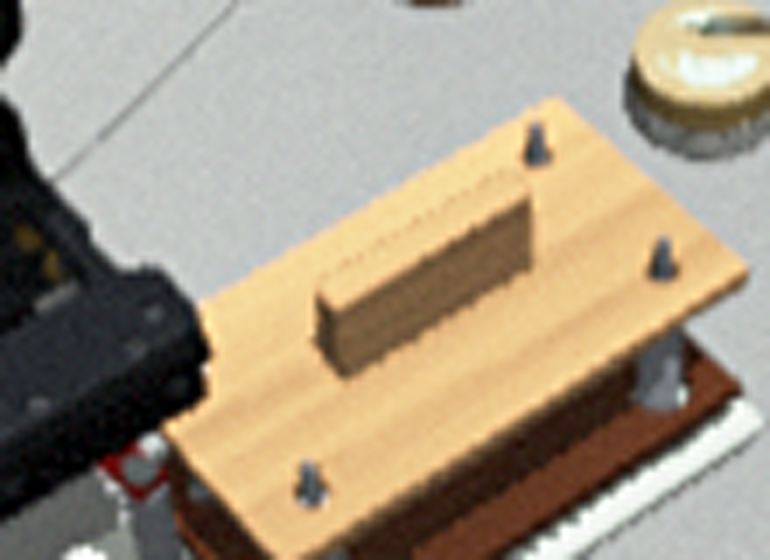

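View pics/d12.png

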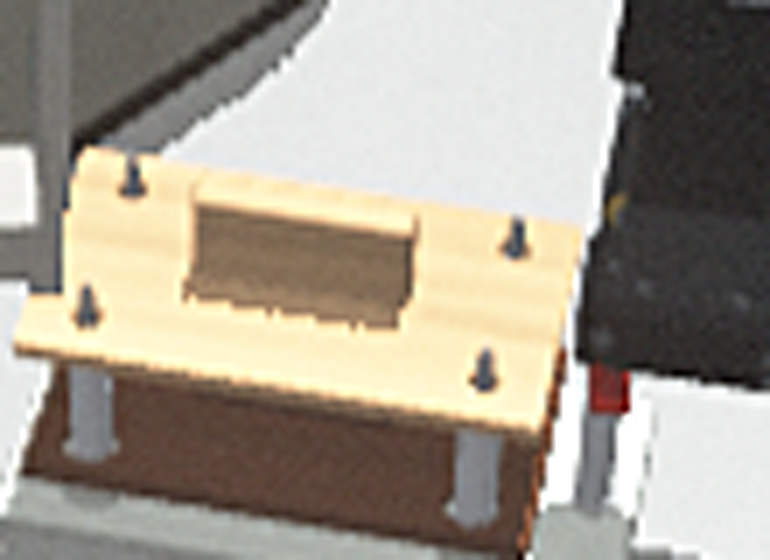

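Both boards stand seated and the closed fingers are behind the peg. First push stroke, along the stand's +x.

jog_arm(deltas=[-3,0,-6,0,0,0,0,0,0,-8,0,0,0,0,0,0,-8,0,0,0,0,0,0,-8,0,0,0,0,0,0,-8,0,0,0,0,0,0,-6,0,0,0,0,0,0,0,0,0,0,0])

```text
t: 25.35
eef_pos: [482.7, -48.9, 315.0]
tcp_rot: [0.285, 1.559, -2.646]
ft_force: [0.1, 0.6, 0.5]
opening: 0.005
```

```bash
python3 look.py 13;  python3 - <<'E'
from latch import *
plan(*W(-97,30),145,-1.364)
st,p,R=pose(); print(S(p+R[:,0]*171))
E
```

```text
t 25.5 gp [481.1 -49.2 144.1] phi -1.36 tilt 0.58 F [-1.6 -1.6 -0.6] M [-0.23  0.22  0.02] op -0.001 j [-0.23  0.42  1.99 -0.01  0.74  1.13]
delta tool mm [ 79.2  29.1 -98.9] rotvec [ 0.0007  0.0098 -0.0028] rows>= 2.1
t 25.5 gp [481.1 -49.2 144.1] phi -1.36 tilt 0.58 F [-1.6 -1.6 -0.6] M [-0.23  0.22  0.02] op -0.001 j [-0.23  0.42  1.99 -0.01  0.74  1.13]
delta tool mm [-0.9 -1.6  0.8] rotvec [ 0.0037  0.0098 -0.0029] rows>= 0.1
[-97.82683104  27.9255719 ]
```

View pics/s13.png

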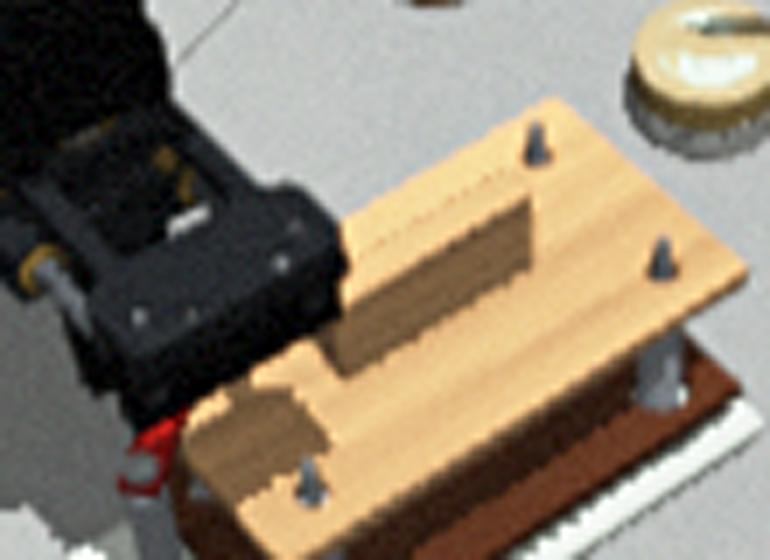

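View pics/d13.png

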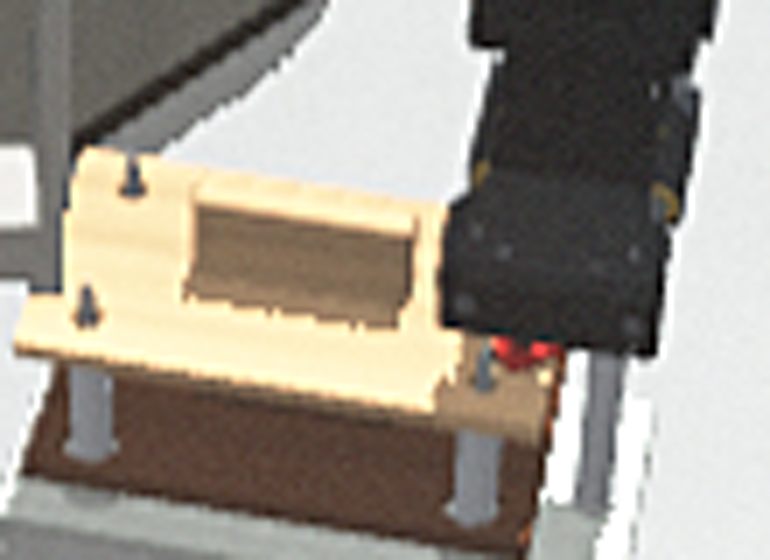

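The latch has turned to roughly 0.8 rad and now points across the board corner. I back off, lift, reposition on the peg's +y side and lower.

jog_arm(deltas=[0,0,8,0,0.01,-0.003,0,-20,0,4,0,0,0,0,-20,0,0,0,0,0,0,0,-14,-15,0,0,0,0,0,-10,-15,0,0,0,0,0,0,0,0,0,0,0,0,0,0,0,0,0,0])

```text
t: 26.38
eef_pos: [494.3, -19.4, 356.3]
tcp_rot: [-2.675, 1.566, 0.678]
ft_force: [-0.6, 0.1, 0.3]
opening: 0.004
```

```bash
python3 look.py 14;  python3 - <<'E'
from latch import *
plan(*W(-77,54),145,-1.364)
st,p,R=pose(); print(S(p+R[:,0]*171))
E
```

```text
t 26.52 gp [494.9 -19.2 185.5] phi -1.359 tilt 0.27 F [ 0.6  0.3 -0.4] M [0.01 0.03 0.03] op 0.005 j [-0.17  0.37  1.93  0.    0.84  1.18]
delta tool mm [121.7  55.2 -80.1] rotvec [ 0.0016 -0.0044  0.0019] rows>= 2.5
t 26.52 gp [494.9 -19.2 185.5] phi -1.359 tilt 0.27 F [ 0.6  0.3 -0.4] M [0.01 0.03 0.03] op 0.005 j [-0.17  0.37  1.93  0.    0.84  1.18]
delta tool mm [40.5  0.2 -1.7] rotvec [ 0.0046 -0.0044  0.0019] rows>= 0.7
[-78.16791998  54.45670865]
```

View pics/s14.png

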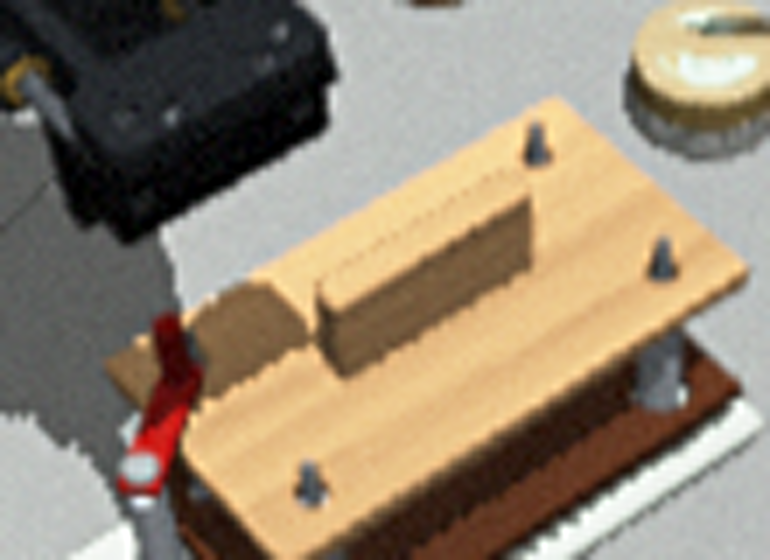

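View pics/d14.png

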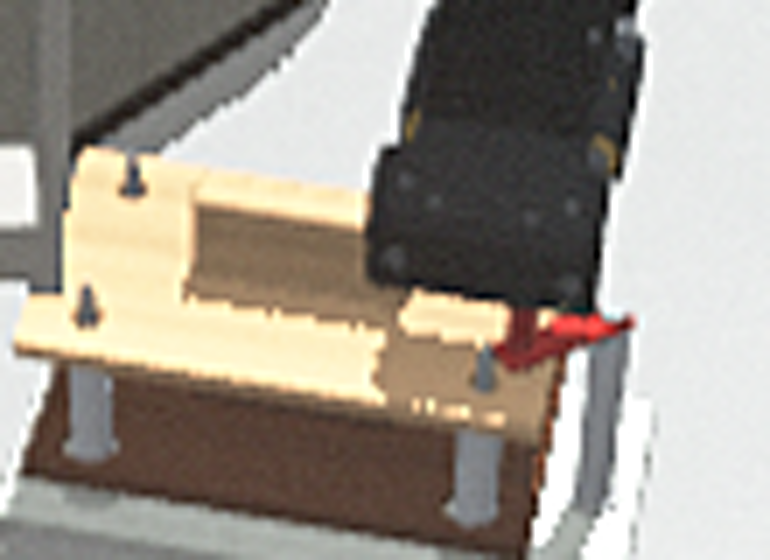

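Peg is near (168,325) in the zoomed scene view, and the fingers are clear on its +y side. I'll lower and push along -y.

jog_arm(deltas=[15,0,-1,0.004,-0.004,0.002,0,15,0,0,0,0,0,0,9,0,0,0,0,0,0,0,0,0,0,0,0,0])

```text
t: 27.02
eef_pos: [494.9, -20.1, 314.1]
tcp_rot: [-0.123, 1.569, -3.059]
ft_force: [0.6, -0.1, 0.3]
opening: 0.0
```

Run:
```python
from latch import *
plan(*W(-77,17),145,-1.364)
st,p,R=pose(); print(S(p+R[:,0]*171))
```

```text
t 27.02 gp [494.6 -20.1 143.1] phi -1.365 tilt 0.1 F [ 0.6 -0.1  0.3] M [0.06 0.01 0.  ] op 0.0 j [-0.17  0.43  1.97 -0.    0.74  1.19]
delta tool mm [-2.  36.6 -1.4] rotvec [-0.0013  0.0017  0.0002] rows>= 0.6
[-78.70029877  53.59017687]
```

jog_arm(deltas=[-2,5,-1.5,0,0,0,0,0,7,0,0,0,0,0,0,7,0,0,0,0,0,0,7,0,0,0,0,0,0,6,0,0,0,0,0,0,3,0,0,0,0,0,0,0,0,0,0,0,0])

```text
t: 27.9
eef_pos: [504.4, -56.9, 317.2]
tcp_rot: [2.426, 1.57, -0.51]
ft_force: [-0.0, -0.1, 0.4]
opening: 0.008
```

```bash
python3 look.py 15;  python3 - <<'E'
from latch import *
plan(*W(-77,17),145,-1.364)
st,p,R=pose(); print(S(p+R[:,0]*171))
E
```

```text
t 28.05 gp [504.5 -56.7 146.3] phi -1.366 tilt 0.05 F [-0.2  0.6  1.1] M [ 0.03  0.09 -0.02] op 0.005 j [-0.24  0.44  1.94 -0.    0.76  1.12]
delta tool mm [ 82.3  16.2 -78.6] rotvec [-0.0046 -0.0006 -0.0006] rows>= 1.9
t 28.05 gp [504.5 -56.7 146.3] phi -1.366 tilt 0.05 F [-0.2  0.6  1.1] M [ 0.03  0.09 -0.02] op 0.005 j [-0.24  0.44  1.94 -0.    0.76  1.12]
delta tool mm [ 1.3 -1.1  0.4] rotvec [-0.0016 -0.0006 -0.0006] rows>= 0.0
[-76.50127416  15.81552653]
```

View pics/s15.png

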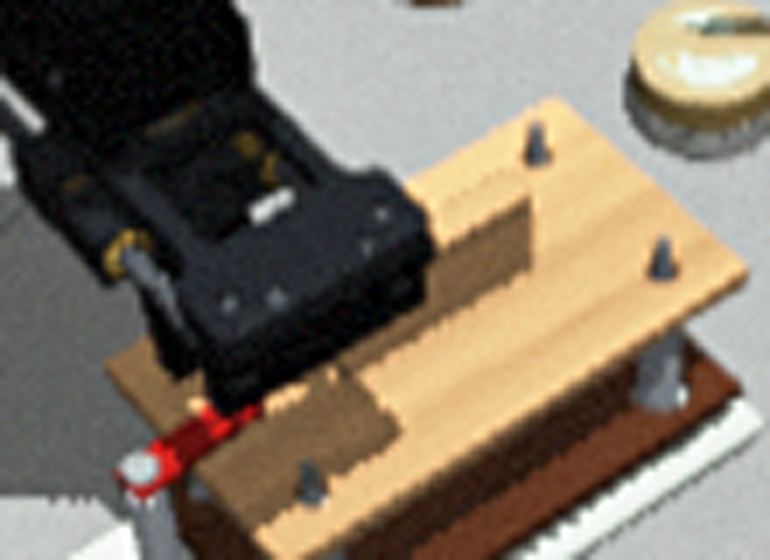

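jog_arm(deltas=[0,-8,0,0,0,0,0,0,-10,0,0,0,0,0,-15,-6,0,0,0,0,0,-30,0,0,0,0,0,0,-40,0,0,0,0,0,0,-30,-25,0,0,0,0,0,0,-40,0,0,0,0,0,0,-40,0,0,0,0,0,0,0,0,0,0,0,0])

```text
t: 29.18
eef_pos: [475.0, 77.1, 442.8]
tcp_rot: [2.947, 1.565, 0.013]
ft_force: [1.4, -0.9, 0.1]
opening: 0.008
```

```bash
python3 look.py 16
python3 - <<'E'
from h import *
import pickle
s,d,w=pickle.load(open("c16.pkl","rb")); cv2.imwrite("pics/s16f.png",s["image"][:,:,::-1]); cv2.imwrite("pics/d16f.png",d["image"][:,:,::-1])
E
```

```text
t 29.32 gp [476.7  74.9 271.1] phi -1.366 tilt 0.29 F [ 0.  -0.4 -0.6] M [0.02 0.01 0.03] op 0.005 j [ 0.02  0.24  1.85 -0.    1.04  1.39]
delta tool mm [207.7 150.5 -78.8] rotvec [-0.0052 -0.0049 -0.0014] rows>= 4.3
```

View pics/s16.png

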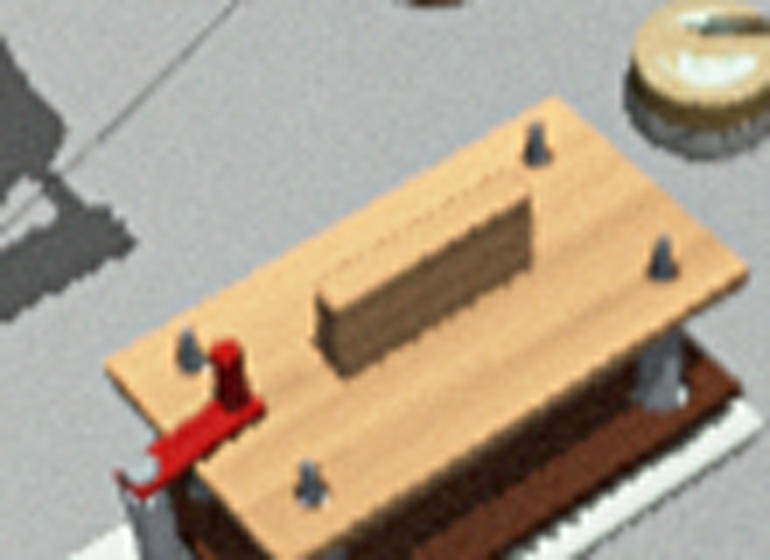

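View pics/s16f.png

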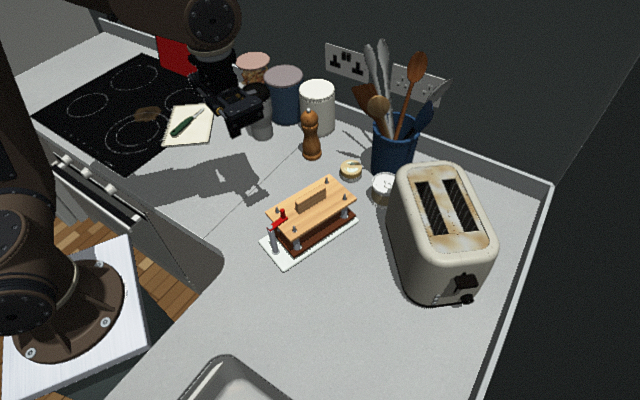

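View pics/d16.png

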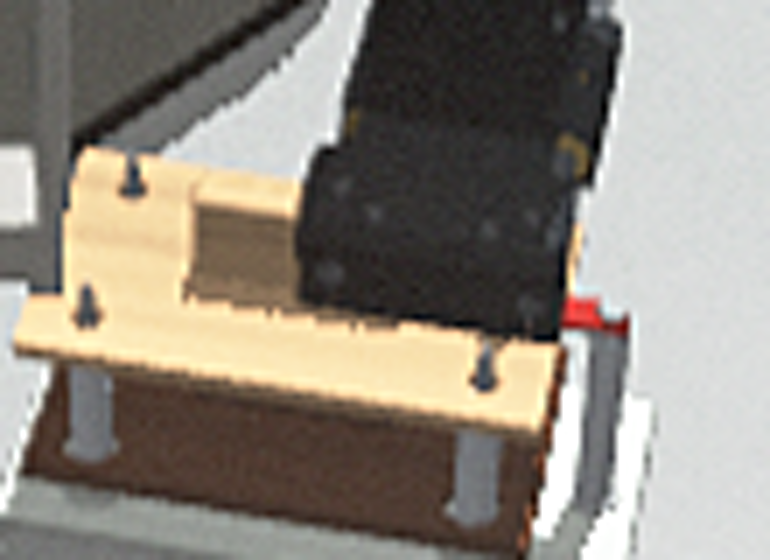

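Run:
```python
from latch import *
s,d,w=pickle.load(open("c16.pkl","rb"))
zz=lambda p,o,k:np.array(p)/k-0.5+0.5/k+np.array(o)
f=lambda p,z:S(onplane(s,zz([p],(250,160),7),z))[0]
peg=f((228,352),139);base=f((234,403),112.5);piv=f((141,466),113);tip=f((253,407),112.5)
for n,a in(("peg",peg),("base",base)): v=a-piv;print(n,a.round(1),piv.round(1),"angle",np.arctan2(v[0],v[1]).round(3))
# boards: pale corners vs stand via pin/hole; edges
e=onplane(s,zz([(555,98),(748,272)],(250,160),7),103);print("far end mid (S)",S(e).round(1),S(e).mean(0).round(1))
s0=pickle.load(open("c0.pkl","rb"))[0]
hs=cv2.absdiff(s0["image"],s["image"]).sum(2)
print("pot/mill region diff", (hs[100:160,298:325]>60).sum(),(hs[158:183,336:366]>60).sum())
```

```text
peg [-72.8   4.4] [-110.1    2.9] angle 1.531
base [-73.4   5.4] [-110.1    2.9] angle 1.504
far end mid (S) [[ 95.2  52.9]
 [ 94.5 -51.5]] [94.8  0.7]
pot/mill region diff 4 6
```

The latch measures about 1.52 rad. The pale board's far end is centred at (94.8, 0.7) mm in the stand frame, against 95, 0 expected. The pot and mill image regions haven't changed. Handing in.

```bash
python3 -c "
from cell import env
print(env.job_done(), env.state()['t'])"
```

```text
the job is handed in; nothing more can be done
the job is handed in; nothing more can be done
```

The rack is assembled and handed in at about 29 s of the 62 s limit. `job_done` gives no verdict, so the results below are my own checks.

- **Boards:** I lowered the dark board onto the lower shoulders and the pale board onto the upper ones, releasing each only once it was resting on its seat. The force readings while lowering showed little beyond each board's weight. At release the grip points stood at about 63.5 mm (dark) and 129 mm (pale), against 64 and 129 mm when seated. In the last pictures both boards lie flat, with all four pins through the pale one, and its far end is centred within about 1 mm.
- **Latch:** I pushed the peg round in two strokes with closed fingers, first along the stand's +x and then along -y. The last check put it at 1.50–1.53 rad, within the required 1.3–1.85.
- **Pot and mill:** they look unmoved; their image regions match the first picture. The arm is clear of everything.

**Disagreements:**
- **Across the rack:** the three cameras differed by up to about 3 mm, and by about 5 mm in one rough pin-tip reading. I relied mainly on the wrist view close to contact and on the scene and side views combined.
- **Along the rack:** the wrist view put the boards about 2 mm too far ahead before each grasp, so I corrected this by looking at the held boards above the pins.

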